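# Block the whetstone in and set the honing angle

## Task

Get the honing stand ready: block the whetstone in its tray so that it cannot shift, by sliding it against one end of the tray and filling the gap at the other end with the pale wooden block, flat on the tray floor; and set the angle collar to 22 (it turns only while lifted), dropped fully home in its notch. Leave the long dark block, the jar and the file where they are.

Things in the scene. Friction and masses are not known exactly. Their poses are not given: they have to be found in the camera images.
- dial (a point): Centre of the fixed white dial plate (148 mm across), on its top face, 50 mm above the bench, z up. Numbers 10, 12, 14 ... 26 stand around it 24 degrees apart, clockwise seen from above; 18 lies along this point's +x, 22 is 48 degrees clockwise of that. The dial and the stone tray (145 mm away, towards -x) are fixed on a walnut board 290 x 300 x 20 mm.
- collar (a joint): Turn of the angle collar, rad, clockwise from above positive: 0 with its red pointer at 10, +0.4189 per number, 2.513 at 22. It starts notched at 10, 12 or 14: 1.68 to 2.51 rad to turn, best in two grasps. Seated, it is locked; lifted 8 mm or more it turns freely. Let go within 8 degrees of a number, it slides down into that number's sloping notch.
- collar_lift (a joint): Height of the collar above its lowest position, m: about 0 to 0.001 seated in a notch, 0.007 on the ridge between two notches, 0.014 at its upper stop. Below about 0.005 the notch locks it against turning. A spring presses it down with 7.5 N, rising to 12 N at the upper stop, plus its weight of 1.5 N.
- collar_grip (a point): On the collar's upright axis at the height to grip it, 38 mm above the dial plate when seated; rises but does not turn with it. The collar is a steel sleeve 52 mm in diameter from 24 mm below to 18 mm above this point, over a dark skirt 74 mm across; red pointer line on top, side and skirt. Grip it in any direction, fingertips above the skirt.
- tray_floor (a point): Centre of the inner floor of the fixed steel tray, 24 mm above the bench; x across the tray, y along it, z up. Inside 250 mm along y and 56 mm along x; walls 10 mm high and 5 to 6 mm thick. The stone and the pale block together are 246 mm long, so 4 mm of play remains along the tray.
- stone_mid (a point): Centre of the blue-grey whetstone, loose in the tray: 180 mm along its y (along the tray), 50 mm along x, 30 mm high, 0.3 to 0.6 kg. It starts away from both ends, leaving two gaps of 17 to 53 mm, neither wide enough for the pale block. It stands 20 mm above the tray's walls and can be pushed along by its end.
- block_mid (a point): Centre of the loose pale wooden block: 66 mm along its y, 46 mm along its x, 45 mm high (z), 0.1 kg, standing on the bench at one side of the stand. It goes in the tray with its y along the tray, either way round.
- longblock: Bystander: dark walnut block, 92 mm along y, 46 mm along x, 45 mm high, on the bench at the other side of the stand; too long for the gap. Origin at the centre of its underside. Not to be moved.
- jar: Bystander: amber jar with black lid, 64 mm across, 75 mm high, origin at the centre of its underside. Not to be moved.
- file: Bystander: file with an ochre handle lying on the bench, 210 mm long along its x, about 22 mm high. Origin at the middle of its underside. Not to be moved.
Not all that is in view belongs to the job. What is shaped like the part that bears stone_mid but orange is not meant. Leave any pink look-alike of the part that bears block_mid alone.

How it is judged (in metres and radians):
At the end, for the whole second after the job is handed in: Collar at 22 (joint within 0.09 rad of 2.513), seated (lift under 3 mm) and still; pale block and stone at rest in the tray, flat on its floor (height within 4 mm, tilt under 0.08 rad), within 12 and 10 mm of its centre line and 110 mm of its middle (value of joint collar between 2.42327 and 2.60327 rad and value of joint collar_lift below 0.003 m and x of block_mid in the frame of tray_floor between -0.012 and 0.012 m and y of block_mid in the frame of tray_floor between -0.11 and 0.11 m and z of block_mid in the frame of tray_floor between 0.0185 and 0.0265 m and angle between each of block_mid, stone_mid's own z axis and vertical below 0.08 rad and linear speed of each of block, stone below 0.02 m/s and x of stone_mid in the frame of tray_floor between -0.01 and 0.01 m and y of stone_mid in the frame of tray_floor between -0.11 and 0.11 m and z of stone_mid in the frame of tray_floor between 0.011 and 0.019 m and velocity of joint collar between -0.1 and 0.1 rad/s); the robot touches nothing.
It fails at once if the long dark block moved by more than 30 mm (distance of longblock from where it was at the start of the episode above 0.03 m).
It fails at once if the jar moved by more than 30 mm (distance of jar from where it was at the start of the episode above 0.03 m).
It fails at once if the file moved by more than 30 mm (distance of file from where it was at the start of the episode above 0.03 m).
It also fails if it takes over 69 s, if anything falls off the work surface, if the arm or the gripper's body presses on something with over 40 N, if the wrist force passes 120 N, or if a joint passes its speed limit or range.

## Robot

A 7-joint arm with a two-finger parallel gripper is mounted at the origin on the work surface. World frame = base frame: x ahead of the robot, y to its left, z up, the work surface at z = 0. Lengths are in m, angles in degrees, forces in N, time in s.
With the tool pointing down it reaches from about 0.425 to 0.875 m from the base axis. Payload 4.7 kg.
Tool frame: the origin (TCP) lies at the very end of the fingers, on their centre line; the grasp point (between the pads) lies env.tcp_to_grasp behind it (env.tcp_to_grasp is the distance from the TCP to the grasp point, in m); z points along the fingers, x is the direction in which the jaws open and shut, and the axes are right-handed (so a half turn about z gives the same grasp; the last joint's range is limited). The gripper opens to 87 mm and grips with 3 to 60 N. Pads are 19 mm wide; open, the fingers measure 117 mm over their backs; the gripper's body (75 mm by 190 mm) begins 51 mm behind the grasp point.
Start: joints at [-62.619, 18.392, -4.016, 83.108, 1.295, 78.541, -3.26], TCP at [0.291, 0.581, 0.223] pointing down, gripper open.
Joint ranges: [-163.93, 163.93], [-17.29, 119.83], [-79.2, 71.16], [3.27, 140.29], [-89.18, 269.18], [5.43, 117.66], [-154.24, 154.24]. Speed limits (degrees/s): [147.25, 147.25, 180, 180, 180, 180, 180].

## Interface

Orientations are given as [roll, pitch, yaw] about the fixed x, y, z axes, in that order (R = Rz(yaw) Ry(pitch) Rx(roll)).
In Python, from cell import env gives the robot as it stands. The module is installed in compiled form; this text tells all that it offers.
- The arm moves only by the tool send_rows, never from a script. Its argument "steps" is a list of rows, each a list of 3 entries, a list of its own where there are three numbers: the shift along the tool's x, y, z in m, then the turn, a rotation vector about the tool's x, y, z in rad, then the finger opening in m, from 0 to 0.087. A call has exactly 5 rows; each row is the pose to reach, as a shift and turn from the pose commanded when the call began, along the tool's axes at that moment; what a row does not reach only later rows make up. A row lasts 1/12 s, in which the tool goes at most 41.7 mm and 7.16 degrees, less where a joint would pass 70% of its speed; a pose out of reach is approached as far as the arm can. A call with a gripper value outside its range is refused whole. The fingers move at their own pace and stop on an object; "grip_force" is the grip in N (left out, the last holds). Time passes only in rows, so rows that repeat a pose let the fingers close, or fill a call up. It gives the time, the measured TCP pose, the force and the opening at its end, in the units of the state.
- env.get_obs(): the state, without advancing time (a new reading comes with each control period).
- env.read_camera(name): name is "scene" or "top"; returns a dict with "pixels" (420x560x3 uint8, red, green, blue), "fx", "fy", "cx", "cy" (pixels), "k1" (the pictures are not rectified: a ray, as slopes to the right and down, at radius r is drawn at 1 + k1 r^2 times it, then the intrinsics apply), "position" and "rotation" of the camera in the world. Camera axes: x right, y up, looking along -z (the intrinsics and any distortion apply to the point x, -y, -z); pixel columns grow to the right and rows downward; lengths in m; the calibration is good to about 2 mm. A picture is of the moment at which its call begins. There is no depth.
- env.sign_off(): hands the job in, once; it reports no verdict.
The state is a dict: "time_s": time; "qpos": joint angles; "joint_velocities": joint speeds; "effort": joint torques, N m; "tool_pos": TCP position; "tool_rot": TCP orientation; "force": force on the tool from outside, world axes, zero at the start; "wrist_torque": the same for the moment, N m; "grip_width": finger opening in m.
Only numpy, scipy, OpenCV 4.12 (cv2) and the standard library are available. Lean on these libraries where they do the work, as an engineer would, in place of code of your own. Each camera call takes 0.05 s, during which the arm holds its last target.

## Working session

There is one attempt and no reset: what is moved stays moved. The work goes in short steps, Python scripts to look and compute and a tool call to move; the robot and the scene stay as the last step left them, time stands still between calls to the robot, and variables do not carry over. Pictures are saved under pics/ and viewed, and the job is handed in when it is done.

Besides the shell and the picture viewer there is one more tool, called after ">>>" by a JSON object that holds its "api" and its "payload", one argument or row to a line. send_rows: Moves the arm, as the interface text tells. Its arguments: {"type":"object","properties":{"steps":{"type":"array"},"grip_force":{"type":"number"}},"required":["steps"]}

```bash
mkdir -p pics; ls; cat > h.py <<'E'
import numpy as np, cv2, pickle
from cell import env
def snap(tag):
    out={}
    for n in ("scene","top"):
        c=env.read_camera(n); out[n]=c
        cv2.imwrite(f"pics/{tag}_{n}.png",cv2.cvtColor(c["pixels"],cv2.COLOR_RGB2BGR))
    pickle.dump(out,open(f"pics/{tag}.pkl","wb")); return out
def ray(c,u,v):
    K=np.array([[c["fx"],0,c["cx"]],[0,c["fy"],c["cy"]],[0,0,1.]])
    p=cv2.undistortPoints(np.array([[[u,v]]],float),K,np.array([c["k1"],0,0,0,0.]),
       )[0,0] if False else None
    x=(u-c["cx"])/c["fx"];y=(v-c["cy"])/c["fy"]; a,b=x,y
    for _ in range(50):
        s=1+c["k1"]*(a*a+b*b); a,b=x/s,y/s
    d=np.array(c["rotation"])@np.array([a,-b,-1.]); return np.array(c["position"]),d
def onz(c,u,v,z):
    o,d=ray(c,u,v); return o+d*(z-o[2])/d[2]
def proj(c,P):
    q=np.array(c["rotation"]).T@(np.array(P)-np.array(c["position"]))
    a,b=q[0]/-q[2],-q[1]/-q[2]; s=1+c["k1"]*(a*a+b*b)
    return c["cx"]+c["fx"]*a*s,c["cy"]+c["fy"]*b*s
E
python3 - <<'E'
from h import *
print(env.get_obs(),env.tcp_to_grasp)
o=snap("a")
for n in o: print(n,{k:v for k,v in o[n].items() if k!="pixels"})
E
```

```text
pics
{'time_s': 0.0, 'qpos': array([-62.61929118,  18.43973545,  -4.01335659,  83.17551592,
         1.29762782,  78.54257175,  -3.2586985 ]), 'joint_velocities': array([ 0.02219478,  0.00024895, -0.15521661,  0.0268076 ,  0.05251973,
        0.04408142,  0.07491123]), 'effort': array([ 6.24966788e-06, -4.91288173e+01, -4.03948138e-01, -3.12525594e+01,
       -6.40731817e-02,  4.38777928e-02,  1.84601813e-04]), 'tool_pos': array([0.29059538, 0.58078716, 0.22144822]), 'tool_rot': array([1.79990857e+02, 1.12439144e-01, 6.34288076e+01]), 'force': array([0.4151545 , 0.53955963, 0.00856228]), 'wrist_torque': array([ 0.02712983, -0.01678213,  0.04378698]), 'grip_width': 0.08676854867225665} 0.0187
scene {'fx': 527.5138327951519, 'fy': 527.5138327951519, 'cx': 268.41492445234377, 'cy': 209.7447475985823, 'k1': 0.0475656441101538, 'position': array([ 1.17868092, -0.87103303,  0.85642774]), 'rotation': array([55.35182332,  0.46379038, 37.80562411])}
top {'fx': 417.156661147442, 'fy': 417.156661147442, 'cx': 277.98486062061954, 'cy': 203.88228353315003, 'k1': 0.0006845303587415664, 'position': array([0.27605722, 0.03615313, 1.12417975]), 'rotation': array([ 1.33063418e+01, -7.17435171e-03, -9.23262693e+01])}
```

```bash
cat >> h.py <<'E'
from scipy.spatial.transform import Rotation as R
_sn=snap
def fix(c):
    r=np.array(c["rotation"])
    if r.shape==(3,): c["rotation"]=R.from_euler("xyz",r,degrees=True).as_matrix()
    return c
def snap(tag,scale=True):
    o=_sn(tag)
    for n in o: fix(o[n])
    pickle.dump(o,open(f"pics/{tag}.pkl","wb")); return o
def load(tag):
    o=pickle.load(open(f"pics/{tag}.pkl","rb"))
    for n in o: fix(o[n])
    return o
E
python3 - <<'E'
from h import *
o=load("a")
print(o["top"]["rotation"],o["scene"]["rotation"])
print(proj(o["top"],env.get_obs()["tool_pos"]),proj(o["scene"],env.get_obs()["tool_pos"]))
E
```

```text
[[-4.05899036e-02  9.72352588e-01 -2.29962832e-01]
 [-9.99175882e-01 -3.94714074e-02  9.46382289e-03]
 [ 1.25216059e-04  2.30157451e-01  9.73153396e-01]] [[ 0.79006896 -0.34324232  0.50791313]
 [ 0.61296453  0.45327902 -0.64715734]
 [-0.00809458  0.82263166  0.56851705]]
(np.float64(18.55901477168561), np.float64(306.2738270215046)) (np.float64(326.889531076202), np.float64(76.55465938282413))
```

View pics/a_top.png

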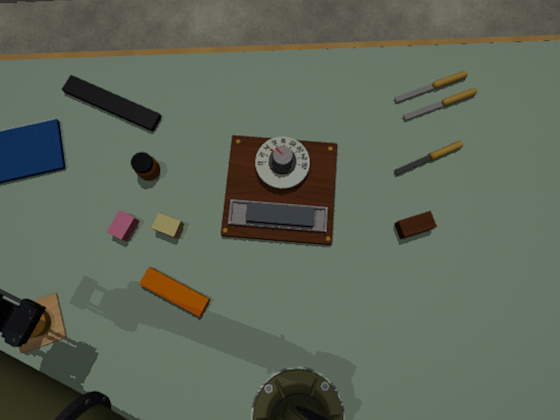

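View pics/a_scene.png

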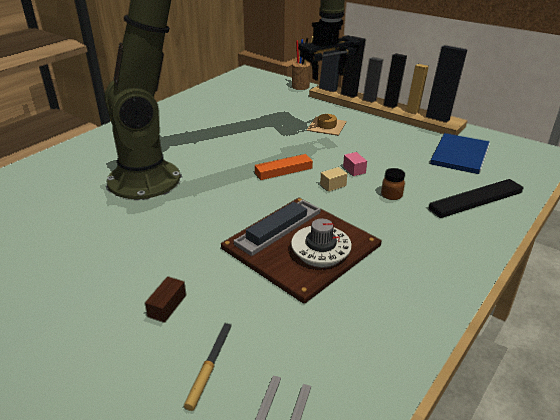

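Top view: stand around (280,190), tray at (278,215), dial at (282,162), pale block at (168,225), pink decoy (123,225), long block (415,224), jar (146,165). Zooming in.

```bash
python3 - <<'E'
import cv2
t=cv2.imread("pics/a_top.png"); s=cv2.imread("pics/a_scene.png")
cv2.imwrite("pics/a_t1.png",cv2.resize(t[125:250,215:345],None,fx=4.6,fy=4.6,interpolation=cv2.INTER_CUBIC))
cv2.imwrite("pics/a_t2.png",cv2.resize(t[200:250,100:200],None,fx=8,fy=8,interpolation=cv2.INTER_CUBIC))
cv2.imwrite("pics/a_s1.png",cv2.resize(s[160:300,215:385],None,fx=4.2,fy=4.2,interpolation=cv2.INTER_CUBIC))
E
```

```text
(no output)
```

View pics/a_t1.png

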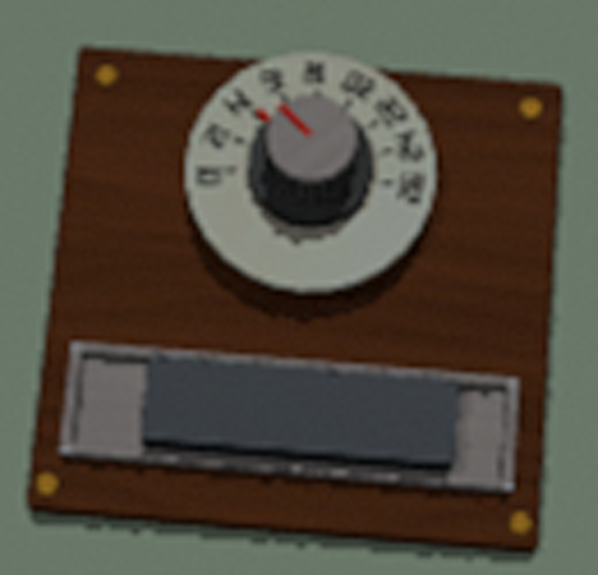

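View pics/a_s1.png

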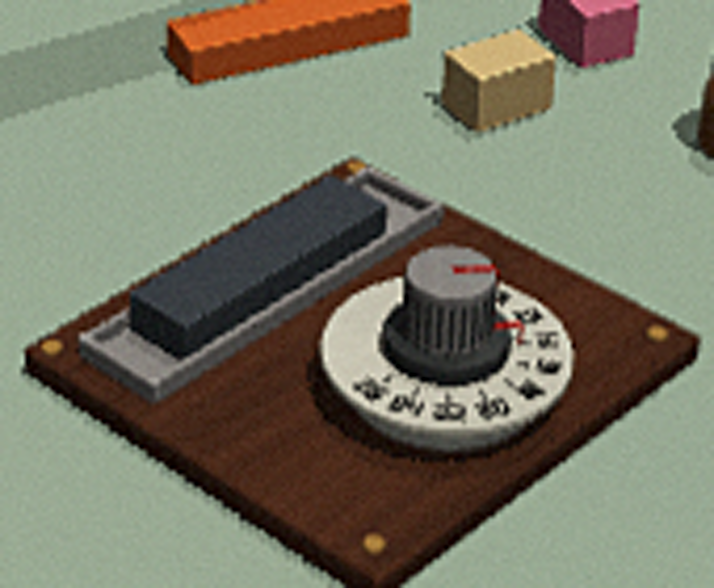

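View pics/a_t2.png

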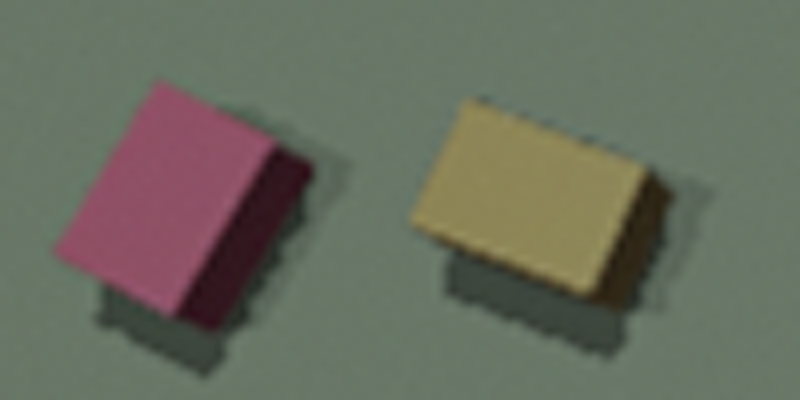

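```bash
cat > m.py <<'E'
from h import *
def rectpts(cam,mask,z):
    cs,_=cv2.findContours(mask.astype(np.uint8),cv2.RETR_EXTERNAL,cv2.CHAIN_APPROX_NONE)
    c=max(cs,key=cv2.contourArea)[:,0,:]
    P=np.array([onz(cam,u,v,z)[:2] for u,v in c])
    (cx,cy),(w,h),a=cv2.minAreaRect((P*1000).astype(np.float32))
    if w<h: w,h,a=h,w,a+90
    return cx/1000,cy/1000,w,h,(a+90)%180-90
E
python3 - <<'E'
from m import *
o=load("a"); t=o["top"]; img=t["pixels"]; hsv=cv2.cvtColor(img,cv2.COLOR_RGB2HSV)
for q in [(168,225),(178,228),(182,227),(280,215),(260,237),(284,180),(234,214),(290,150)]: print(q,img[q[1],q[0]],hsv[q[1],q[0]])
f=lambda u,v,s,a,b:(a+(u+.5)/s-.5,b+(v+.5)/s-.5)
print("block");C=[onz(t,*f(u,v,8,100,200),.045) for u,v in [(470,98),(648,165),(590,297),(410,222)]]
for p in C: print(p.round(4))
print(np.mean(C,0).round(4),[np.linalg.norm(C[i]-C[(i+1)%4]).round(4) for i in range(4)])
F=lambda u,v:f(u,v,4.6,215,125)
print("stone top z.054");C=[onz(t,*F(u,v),.054) for u,v in [(148,360),(460,378),(455,470),(143,446)]]
for p in C: print(p.round(4))
print(np.mean(C,0).round(4),[np.linalg.norm(C[i]-C[(i+1)%4]).round(4) for i in range(4)])
print("tray outer z.034");C=[onz(t,*F(u,v),.034) for u,v in [(70,341),(519,377),(514,492),(59,456)]]
for p in C: print(p.round(4))
print(np.mean(C,0).round(4),[np.linalg.norm(C[i]-C[(i+1)%4]).round(4) for i in range(4)])
print("pins z.02");C=[onz(t,*F(u,v),.021) for u,v in [(106,75),(531,107),(520,522),(47,484)]]
for p in C: print(p.round(4))
print(np.mean(C,0).round(4))
m=(hsv[...,2]>140)&(hsv[...,1]<60); 
n=np.zeros_like(m);n[130:200,240:320]=m[130:200,240:320]
cs,_=cv2.findContours(n.astype(np.uint8),cv2.RETR_EXTERNAL,cv2.CHAIN_APPROX_NONE)
c=max(cs,key=cv2.contourArea);P=np.array([onz(t,u,v,.05)[:2]*1000 for u,v in c[:,0]],np.float32)
print("dial",cv2.minEnclosingCircle(P),cv2.fitEllipse(P))
b=(hsv[...,0]>20)&(hsv[...,0]<32)&(hsv[...,1]>70)&(hsv[...,2]>110);n=np.zeros_like(b);n[205:245,148:190]=b[205:245,148:190]
print("blockrect",rectpts(t,n,.045))
E
```

```text
(168, 225) [142 134  88] [ 26  97 142]
(178, 228) [42 35 20] [ 20 134  42]
(182, 227) [44 42 29] [26 87 44]
(280, 215) [58 64 67] [100  34  67]
(260, 237) [58 30 15] [ 10 189  58]
(284, 180) [140 145 134] [ 44  19 145]
(234, 214) [105 101 100] [  6  12 105]
(290, 150) [109 107 105] [ 15   9 109]
block
[0.5224 0.343  0.045 ]
[0.4974 0.2838 0.045 ]
[0.4543 0.3022 0.045 ]
[0.4815 0.3616 0.045 ]
[0.4889 0.3226 0.045 ] [np.float64(0.0642), np.float64(0.0469), np.float64(0.0653), np.float64(0.0449)]
stone top z.054
[0.535  0.1079 0.054 ]
[ 0.5172 -0.0702  0.054 ]
[ 0.464  -0.0642  0.054 ]
[0.485  0.1119 0.054 ]
[0.5003 0.0213 0.054 ] [np.float64(0.179), np.float64(0.0535), np.float64(0.1773), np.float64(0.0502)]
tray outer z.034
[0.5532 0.1546 0.034 ]
[ 0.5209 -0.1066  0.034 ]
[ 0.4533 -0.0992  0.034 ]
[0.485  0.1619 0.034 ]
[0.5031 0.0277 0.034 ] [np.float64(0.2632), np.float64(0.068), np.float64(0.2629), np.float64(0.0686)]
pins z.02
[0.7235 0.1316 0.021 ]
[ 0.6922 -0.1271  0.021 ]
[ 0.4378 -0.1031  0.021 ]
[0.4712 0.1706 0.021 ]
[0.5812 0.018  0.021 ]
dial ((647.6619873046875, 9.859833717346191), 71.51002502441406) ((646.0505981445312, 10.189059257507324), (127.48539733886719, 130.00167846679688), 163.4633026123047)
blockrect (0.48893951416015624, 0.32325326538085936, 64.24173736572266, 45.064605712890625, 66.69219970703125)
```

```bash
cat > go.py <<'E'
import sys
from h import *
TC=np.array([0.5031,0.0277]); tx=np.array([.9925,-.122]); ty=np.array([.122,.9925])
def go(x,y,z,yaw):
    s=env.get_obs(); M=R.from_euler("xyz",s["tool_rot"],degrees=True)
    T=R.from_euler("xyz",[180,0,yaw],degrees=True)
    d=M.inv().apply(np.array([x,y,z])-s["tool_pos"]); r=(M.inv()*T).as_rotvec()
    print("t",s["time_s"].__round__(2),"pos",s["tool_pos"].round(4),"rot",s["tool_rot"].round(2),"F",s["force"].round(1),"w",round(s["grip_width"],4))
    print("q",s["qpos"].round(0)," shift",d.round(4),"turn",r.round(4),"rows>=",round(max(np.linalg.norm(d)/.0417,np.degrees(np.linalg.norm(r))/7.16),1))
def tray(u,v): return TC+u*tx+v*ty
E
python3 - <<'E'
from go import *
p=tray(0,.105);print(p);go(p[0],p[1],.15,-7)
o=load("a");t=o["top"]
im=t["pixels"].astype(int);m=(im[...,0]>im[...,1]*1.6)&(im[...,0]>90);ys,xs=np.nonzero(m[140:175,255:310]);
for x,y in zip(xs,ys): print((x+255,y+140),onz(t,x+255,y+140,.106).round(3)[:2],end=" ")
E
```

```text
[0.51591   0.1319125]
t 0.1 pos [0.2906 0.5809 0.2216] rot [1.7999e+02 1.0000e-01 6.3430e+01] F [0.6 0.3 0.9] w 0.0872
q [-63.  18.  -4.  83.   1.  79.  -3.]  shift [-0.3006  0.4023  0.0721] turn [1.1000e-03 1.4000e-03 1.2292e+00] rows>= 12.2
(np.int64(276), np.int64(148)) [0.665 0.025] (np.int64(277), np.int64(148)) [0.665 0.023] (np.int64(271), np.int64(149)) [0.663 0.038] (np.int64(272), np.int64(149)) [0.663 0.036] (np.int64(276), np.int64(149)) [0.663 0.025] (np.int64(277), np.int64(149)) [0.663 0.023] (np.int64(278), np.int64(149)) [0.663 0.02 ] (np.int64(271), np.int64(150)) [0.661 0.038] (np.int64(272), np.int64(150)) [0.66  0.036] (np.int64(273), np.int64(150)) [0.66  0.033] (np.int64(277), np.int64(150)) [0.66  0.023] (np.int64(278), np.int64(150)) [0.66 0.02] (np.int64(279), np.int64(150)) [0.66  0.018] (np.int64(278), np.int64(151)) [0.657 0.021] (np.int64(279), np.int64(151)) [0.657 0.018] (np.int64(280), np.int64(151)) [0.657 0.015] (np.int64(279), np.int64(152)) [0.654 0.018] (np.int64(280), np.int64(152)) [0.654 0.015] (np.int64(281), np.int64(152)) [0.654 0.013] (np.int64(280), np.int64(153)) [0.651 0.016] (np.int64(281), np.int64(153)) [0.651 0.013] (np.int64(282), np.int64(153)) [0.651 0.01 ]
```

>>> {"api": "send_rows", "payload": {
  "steps": [
    [[-0.024,0.032,0.004],[0,0,0.12],0.05],
    [[-0.048,0.064,0.008],[0,0,0.24],0.02],
    [[-0.072,0.096,0.012],[0,0,0.36],0],
    [[-0.096,0.128,0.016],[0,0,0.48],0],
    [[-0.12,0.16,0.02],[0,0,0.6],0]
  ],
  "grip_force": 20
}}

```text
time_s: 0.52
tool_pos: [0.3806, 0.4004, 0.2019]
tool_rot: [180.0, 0.0, 28.7]
force: [0.7, 0.6, 0.5]
grip_width: 0.0615
```

```bash
python3 -c "
from go import *
go(.5159,.1319,.15,-7)"
```

```text
t 0.52 pos [0.3806 0.4004 0.2019] rot [1.7999e+02 3.0000e-02 2.8720e+01] F [0.7 0.6 0.5] w 0.0615
q [-54.   7.   5.  99.  -1.  74. -20.]  shift [-0.0103  0.3005  0.052 ] turn [3.000e-04 5.000e-04 6.234e-01] rows>= 7.3
```

>>> {"api": "send_rows", "payload": {
  "steps": [
    [[-0.002,0.038,0.004],[0,0,0.12],0],
    [[-0.004,0.076,0.008],[0,0,0.24],0],
    [[-0.006,0.114,0.012],[0,0,0.36],0],
    [[-0.007,0.152,0.016],[0,0,0.48],0],
    [[-0.008,0.19,0.02],[0,0,0.6],0]
  ]
}}

```text
time_s: 0.93
tool_pos: [0.4657, 0.2306, 0.1822]
tool_rot: [-180.0, 0.0, -5.7]
force: [1.4, 0.6, -0.4]
grip_width: 0.0286
```

```bash
python3 -c "
from go import *
go(.5159,.1319,.10,-7)"
```

```text
t 0.93 pos [0.4657 0.2306 0.1822] rot [-1.80e+02  1.00e-02 -5.66e+00] F [ 1.4  0.6 -0.4] w 0.0286
q [-44.   4.  15. 105.  -1.  71. -34.]  shift [0.0597 0.0932 0.0822] turn [-0.0001  0.0003  0.0234] rows>= 3.3
```

>>> {"api": "send_rows", "payload": {
  "steps": [
    [[0.015,0.023,0.015],[0,0,0.023],0],
    [[0.03,0.047,0.03],[0,0,0.023],0],
    [[0.045,0.07,0.05],[0,0,0.023],0],
    [[0.06,0.093,0.07],[0,0,0.023],0],
    [[0.06,0.093,0.082],[0,0,0.023],0]
  ]
}}

```text
time_s: 1.35
tool_pos: [0.5178, 0.1272, 0.0986]
tool_rot: [179.8, 0.0, -7.1]
force: [-0.6, -1.1, -0.8]
grip_width: 0.0014
```

```bash
python3 -c "
from go import *
go(.5159,.1319,.035,-7)
o=snap('b')
t=cv2.imread('pics/b_top.png'); s=cv2.imread('pics/b_scene.png')
cv2.imwrite('pics/b_c.png',np.hstack([cv2.resize(t[125:250,215:345],(400,385)),cv2.resize(s[160:300,215:350],(400,385))]))
for n in o: print(n,proj(o[n],env.get_obs()['tool_pos']))
"
```

```text
t 1.35 pos [0.5178 0.1272 0.0986] rot [ 1.7976e+02  1.0000e-02 -7.1100e+00] F [-0.6 -1.1 -0.8] w 0.0014
q [-36.  10.  21. 109.  -4.  62. -21.]  shift [-0.0025 -0.0047  0.0636] turn [ 0.0043  0.0001 -0.002 ] rows>= 1.5
scene (np.float64(304.42105551819566), np.float64(187.85407588560275))
top (np.float64(235.93728187463773), np.float64(207.00518356138636))
```

View pics/b_c.png

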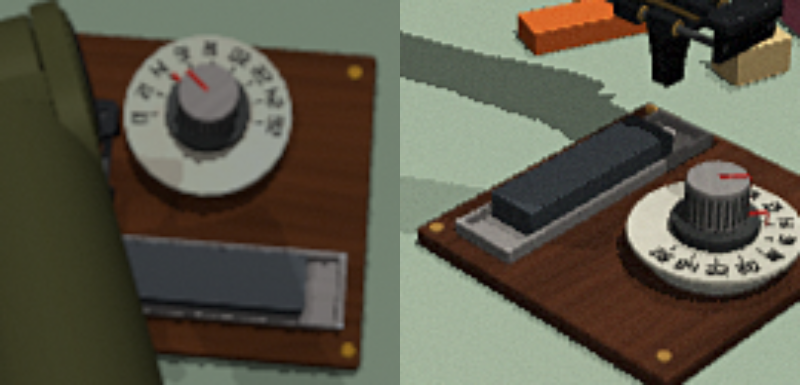

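The view shows the closed fingers above the +y gap of the tray, clear of everything. Descend.

>>> {"api": "send_rows", "payload": {
  "steps": [
    [[-0.002,-0.004,0.01],[0.004,0,0],0],
    [[-0.002,-0.004,0.025],[0.004,0,0],0],
    [[-0.002,-0.004,0.045],[0.004,0,0],0],
    [[-0.002,-0.004,0.06],[0.004,0,0],0],
    [[-0.002,-0.004,0.063],[0.004,0,0],0]
  ]
}}

```text
time_s: 1.87
tool_pos: [0.5129, 0.1404, 0.0356]
tool_rot: [-179.8, 0.2, -6.5]
force: [-0.9, -0.2, -0.3]
grip_width: 0.0005
```

```bash
python3 -c "
from go import *
p=tray(0,.066)
go(p[0],p[1],.036,-7)
"
```

```text
t 1.87 pos [0.5129 0.1404 0.0356] rot [-179.8     0.18   -6.46] F [-0.9 -0.2 -0.3] w 0.0005
q [-36.  15.  20. 112.  -6.  54. -19.]  shift [ 0.0036  0.0471 -0.0006] turn [-0.0034  0.0032  0.0094] rows>= 1.1
```

>>> {"api": "send_rows", "payload": {
  "steps": [
    [[0.001,0.004,0],[0,0,0.009],0],
    [[0.001,0.01,0],[0,0,0.009],0],
    [[0.002,0.016,0],[0,0,0.009],0],
    [[0.003,0.023,0],[0,0,0.009],0],
    [[0.003,0.03,0],[0,0,0.009],0]
  ]
}}

```text
time_s: 2.28
tool_pos: [0.5157, 0.1087, 0.0388]
tool_rot: [-179.6, -0.1, -7.2]
force: [0.6, 2.5, 2.9]
grip_width: 0.0003
```

```bash
python3 -c "
from go import *
p=tray(0,.066)
go(p[0],p[1],.036,-7)
"
```

```text
t 2.28 pos [0.5157 0.1087 0.0388] rot [-1.7963e+02 -1.4000e-01 -7.1700e+00] F [0.6 2.5 2.9] w 0.0003
q [-34.  14.  21. 113.  -6.  54. -16.]  shift [-0.0026  0.0159  0.0026] turn [-0.0064 -0.0024 -0.003 ] rows>= 0.4
```

>>> {"api": "send_rows", "payload": {
  "steps": [
    [[-0.001,0.003,0],[0,0,0],0],
    [[-0.001,0.006,0],[0,0,0],0],
    [[-0.002,0.009,0],[0,0,0],0],
    [[-0.002,0.012,0],[0,0,0],0],
    [[-0.002,0.012,0],[0,0,0],0]
  ]
}}

```text
time_s: 2.7
tool_pos: [0.5111, 0.0962, 0.0376]
tool_rot: [-179.8, -0.0, -7.2]
force: [0.8, 1.9, 1.7]
grip_width: 0.0007
```

```bash
python3 -c "
from go import *
p=tray(0,.064)
go(p[0],p[1],.036,-7)
"
```

```text
t 2.7 pos [0.5111 0.0962 0.0376] rot [-1.7977e+02 -2.0000e-02 -7.1800e+00] F [0.8 1.9 1.7] w 0.0007
q [-33.  13.  22. 114.  -6.  54. -15.]  shift [0.0004 0.005  0.0015] turn [-0.004  -0.0003 -0.0032] rows>= 0.1
```

>>> {"api": "send_rows", "payload": {
  "steps": [
    [[0,0.001,0],[0,0,0],0],
    [[0,0.002,0],[0,0,0],0],
    [[0,0.003,0],[0,0,0],0],
    [[0,0.004,0],[0,0,0],0],
    [[0,0.005,0],[0,0,0],0]
  ]
}}

```text
time_s: 3.12
tool_pos: [0.511, 0.095, 0.0375]
tool_rot: [-179.5, -0.1, -7.1]
force: [2.4, 11.7, -0.9]
grip_width: 0.0004
```

```bash
python3 -c "
from go import *
p=tray(0,.064)
go(p[0],p[1],.036,-7)
"
```

```text
t 3.12 pos [0.511  0.095  0.0375] rot [-1.7954e+02 -6.0000e-02 -7.0700e+00] F [ 2.4 11.7 -0.9] w 0.0004
q [-33.  13.  22. 114.  -6.  54. -15.]  shift [0.0004 0.0038 0.0015] turn [-0.0081 -0.0011 -0.0012] rows>= 0.1
```

>>> {"api": "send_rows", "payload": {
  "steps": [
    [[0,0.002,0],[0,0,0],0],
    [[0,0.004,0],[0,0,0],0],
    [[0,0.004,0],[0,0,0],0],
    [[0,0.004,0],[0,0,0],0],
    [[0,0.004,0],[0,0,0],0]
  ]
}}

```text
time_s: 3.53
tool_pos: [0.5116, 0.0947, 0.0383]
tool_rot: [-179.3, -0.2, -6.9]
force: [4.1, 16.2, 0.7]
grip_width: 0.0005
```

>>> {"api": "send_rows", "payload": {
  "steps": [
    [[0,-0.012,0],[0,0,0],0],
    [[0,-0.02,0],[0,0,0],0],
    [[0,-0.024,-0.04],[0,0,0],0.03],
    [[0,-0.04,-0.08],[0,0,0],0.06],
    [[0,-0.075,-0.115],[0,0,0],0.087]
  ]
}}

```text
time_s: 3.95
tool_pos: [0.5186, 0.1506, 0.1475]
tool_rot: [180.0, 0.0, -7.6]
force: [2.1, 0.6, 0.1]
grip_width: 0.0129
```

```bash
python3 -c "
from go import *
go(.489,.323,.15,-23.5)
"
```

```text
t 3.95 pos [0.5186 0.1506 0.1475] rot [ 1.7999e+02  2.0000e-02 -7.5600e+00] F [2.1 0.6 0.1] w 0.0129
q [-38.   8.  20. 105.  -3.  67. -24.]  shift [-0.0521 -0.167  -0.0025] turn [2.000e-04 4.000e-04 2.782e-01] rows>= 4.2
```

>>> {"api": "send_rows", "payload": {
  "steps": [
    [[-0.012,-0.036,0],[0,0,0.07],0.087],
    [[-0.024,-0.072,0],[0,0,0.14],0.087],
    [[-0.036,-0.11,0],[0,0,0.21],0.087],
    [[-0.05,-0.145,0],[0,0,0.278],0.087],
    [[-0.05,-0.155,0],[0,0,0.278],0.087]
  ]
}}

```text
time_s: 4.37
tool_pos: [0.4841, 0.3218, 0.1456]
tool_rot: [-179.8, 0.3, -22.8]
force: [-0.8, 0.6, 0.1]
grip_width: 0.046
```

```bash
python3 -c "
from go import *
go(.489,.323,.10,-23.5)
o=snap('c');t=cv2.imread('pics/c_top.png'); s=cv2.imread('pics/c_scene.png')
cv2.imwrite('pics/c_c.png',np.hstack([cv2.resize(t[125:255,215:345],(400,400)),cv2.resize(s[130:270,215:355],(400,400))]))
"
```

```text
t 4.37 pos [0.4841 0.3218 0.1456] rot [-179.82    0.25  -22.75] F [-0.8  0.6  0.1] w 0.046
q [-49.  13.  15.  99.  -4.  68. -56.]  shift [ 0.0043 -0.0028  0.0456] turn [-0.0032  0.0044  0.013 ] rows>= 1.1
```

View pics/c_c.png

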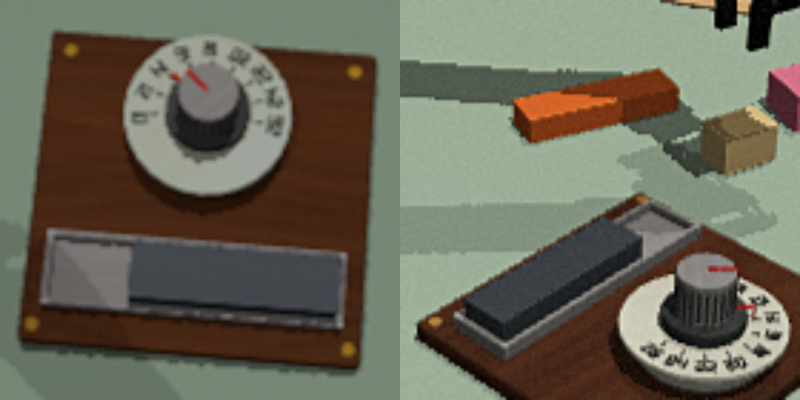

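```bash
python3 -c "
import cv2
t=cv2.imread('pics/c_top.png')
cv2.imwrite('pics/c_t.png',cv2.resize(t[190:240,220:335],None,fx=6.9,fy=6.9,interpolation=cv2.INTER_CUBIC))
"
```

```text
(no output)
```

View pics/c_t.png

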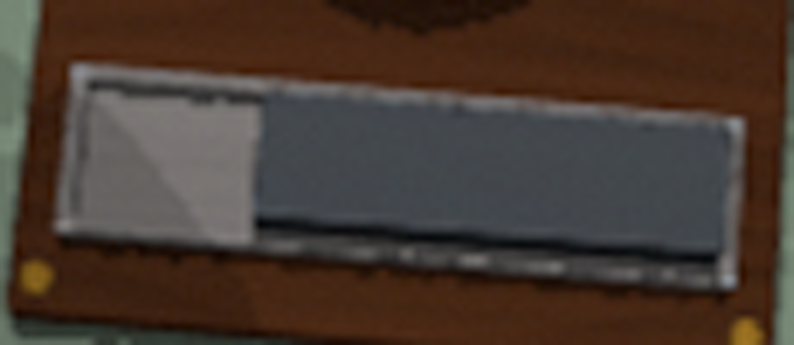

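>>> {"api": "send_rows", "payload": {
  "steps": [
    [[0.004,-0.002,0.01],[0,0.004,0.01],0.087],
    [[0.004,-0.002,0.02],[0,0.004,0.01],0.087],
    [[0.004,-0.002,0.03],[0,0.004,0.01],0.087],
    [[0.004,-0.002,0.04],[0,0.004,0.01],0.087],
    [[0.004,-0.002,0.046],[0,0.004,0.01],0.087]
  ]
}}

```text
time_s: 4.88
tool_pos: [0.4921, 0.3139, 0.0984]
tool_rot: [-179.9, -0.1, -23.8]
force: [0.7, -0.4, 0.7]
grip_width: 0.0841
```

```bash
python3 -c "
from go import *
go(.489,.323,.016,-23.5)
o=snap('d');t=cv2.imread('pics/d_top.png'); s=cv2.imread('pics/d_scene.png')
cv2.imwrite('pics/d_c.png',np.hstack([cv2.resize(t[165:265,100:200],(400,400)),cv2.resize(s[120:220,290:390],(400,400))]))
"
```

```text
t 4.88 pos [0.4921 0.3139 0.0984] rot [-1.7994e+02 -9.0000e-02 -2.3760e+01] F [ 0.7 -0.4  0.7] w 0.0841
q [-48.  16.  15. 102.  -4.  63. -55.]  shift [-0.0066 -0.007   0.0824] turn [-0.001  -0.0016 -0.0046] rows>= 2.0
```

View pics/d_c.png

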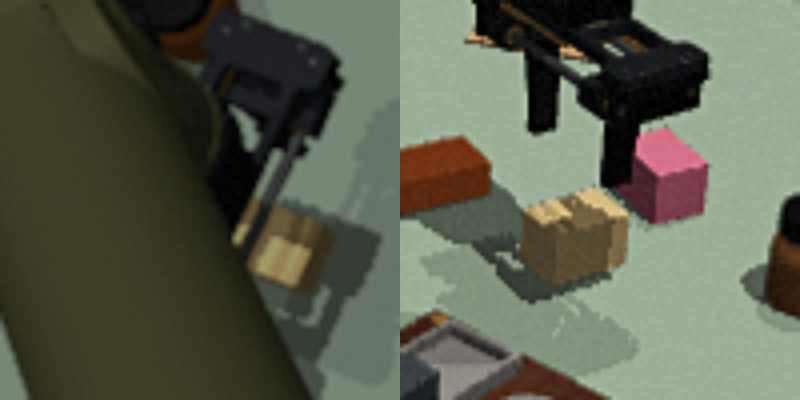

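>>> {"api": "send_rows", "payload": {
  "steps": [
    [[-0.003,-0.004,0.01],[0,0,0],0.087],
    [[-0.003,-0.004,0.02],[0,0,0],0.087],
    [[-0.003,-0.004,0.03],[0,0,0],0.087],
    [[-0.003,-0.004,0.03],[0,0,0],0.087],
    [[-0.003,-0.004,0.03],[0,0,0],0.087]
  ]
}}

```text
time_s: 5.4
tool_pos: [0.4911, 0.3204, 0.0697]
tool_rot: [-179.9, -0.1, -23.7]
force: [0.0, -0.1, 0.2]
grip_width: 0.0867
```

```bash
python3 -c "
from go import *
go(.489,.323,.016,-23.5)
"
```

```text
t 5.4 pos [0.4911 0.3204 0.0697] rot [-1.7988e+02 -1.2000e-01 -2.3660e+01] F [ 0.  -0.1  0.2] w 0.0867
q [-48.  18.  15. 103.  -5.  60. -55.]  shift [-0.003  -0.0014  0.0537] turn [-0.0021 -0.0021 -0.0027] rows>= 1.3
```

>>> {"api": "send_rows", "payload": {
  "steps": [
    [[-0.003,-0.002,0.012],[0,0,0],0.087],
    [[-0.003,-0.002,0.025],[0,0,0],0.087],
    [[-0.003,-0.002,0.04],[0,0,0],0.087],
    [[-0.003,-0.002,0.053],[0,0,0],0.087],
    [[-0.003,-0.002,0.053],[0,0,0],0.08]
  ]
}}

```text
time_s: 5.82
tool_pos: [0.4876, 0.3225, 0.014]
tool_rot: [179.9, -0.0, -23.6]
force: [-0.1, -0.1, -0.6]
grip_width: 0.0846
```

>>> {"api": "send_rows", "payload": {
  "steps": [
    [[0,0,0],[0,0,0],0.04],
    [[0,0,0],[0,0,0],0.03],
    [[0,0,0],[0,0,0],0.03],
    [[0,0,0],[0,0,0],0.03],
    [[0,0,0],[0,0,0],0.03]
  ],
  "grip_force": 25
}}

```text
time_s: 6.23
tool_pos: [0.4904, 0.3244, 0.0185]
tool_rot: [-179.7, -0.2, -23.7]
force: [-0.1, -0.2, -0.4]
grip_width: 0.0544
```

>>> {"api": "send_rows", "payload": {
  "steps": [
    [[0,0,0],[0,0,0],0.03],
    [[0,0,0],[0,0,0],0.03],
    [[0,0,0],[0,0,0],0.03],
    [[0,0,0],[0,0,0],0.03],
    [[0,0,0],[0,0,0],0.03]
  ],
  "grip_force": 25
}}

```text
time_s: 6.65
tool_pos: [0.4899, 0.3244, 0.0183]
tool_rot: [-179.7, -0.2, -23.7]
force: [-2.4, 0.3, 5.0]
grip_width: 0.046
```

```bash
python3 -c "
from go import *
go(.489,.323,.116,-23.5)
t=load('c')['top']
f=lambda u,v:(220+(u+.5)/6.9-.5,190+(v+.5)/6.9-.5)
T=[onz(t,*f(*q),.034)[:2] for q in [(72,64),(744,119),(736,289),(54,236)]]
print('tray',np.round(T,4),np.mean(T,0))
I=[onz(t,*f(*q),.034)[:2] for q in [(90,84),(78,232)]];print('inner end',np.round(I,4))
S=[onz(t,*f(*q),.054)[:2] for q in [(263,95),(736,122),(724,250),(258,220)]]
print('stone',np.round(S,4),np.mean(S,0))
for n,A in (('T',T),('I',I),('S',S)): print(n,[(round(float((p-TC)@tx),4),round(float((p-TC)@ty),4)) for p in A])
"
```

```text
t 6.65 pos [0.4899 0.3244 0.0183] rot [-1.7974e+02 -1.5000e-01 -2.3660e+01] F [-2.4  0.3  5. ] w 0.046
q [-48.  21.  14. 105.  -6.  54. -55.]  shift [-0.      0.0012 -0.0977] turn [-0.0046 -0.0027 -0.0027] rows>= 2.3
tray [[ 0.5528  0.1541]
 [ 0.5202 -0.1065]
 [ 0.4536 -0.0989]
 [ 0.4849  0.162 ]] [0.50289451 0.02766914]
inner end [[0.5445 0.1472]
 [0.4861 0.1527]]
stone [[ 0.5326  0.0792]
 [ 0.5147 -0.1007]
 [ 0.4654 -0.0929]
 [ 0.4841  0.0825]] [ 0.49919478 -0.00799776]
T [(0.0339, 0.1315), (0.0334, -0.1311), (-0.0336, -0.1317), (-0.0345, 0.131)]
I [(0.0265, 0.1236), (-0.0321, 0.122)]
S [(0.023, 0.0547), (0.0272, -0.1261), (-0.0227, -0.1243), (-0.0256, 0.0521)]
```

>>> {"api": "send_rows", "payload": {
  "steps": [
    [[0,0,-0.02],[0,0,0],0.03],
    [[0,0,-0.05],[0,0,0],0.03],
    [[0,0,-0.08],[0,0,-0.05],0.03],
    [[0,0.02,-0.1],[0,0,-0.1],0.03],
    [[0,0.04,-0.115],[0,0,-0.15],0.03]
  ],
  "grip_force": 30
}}

```text
time_s: 7.07
tool_pos: [0.4742, 0.2877, 0.1344]
tool_rot: [-179.7, -0.3, -14.8]
force: [0.3, -0.8, -0.8]
grip_width: 0.0461
```

```bash
python3 -c "
from go import *
go(.5143,.1186,.13,-7)"
```

```text
t 7.07 pos [0.4742 0.2877 0.1344] rot [-179.71   -0.32  -14.84] F [ 0.3 -0.8 -0.8] w 0.0461
q [-47.  10.  15. 104.  -3.  66. -47.]  shift [0.0821 0.1532 0.0041] turn [-0.0047 -0.006  -0.1369] rows>= 4.2
```

>>> {"api": "send_rows", "payload": {
  "steps": [
    [[0.018,0.033,0],[0,0,-0.04],0.03],
    [[0.036,0.066,0],[0,0,-0.08],0.03],
    [[0.054,0.1,0],[0,0,-0.12],0.03],
    [[0.072,0.13,0],[0,0,-0.137],0.03],
    [[0.08,0.15,0.002],[0,0,-0.137],0.03]
  ]
}}

```text
time_s: 7.48
tool_pos: [0.513, 0.1162, 0.1304]
tool_rot: [-179.9, -0.3, -7.4]
force: [-0.3, -0.4, -1.1]
grip_width: 0.046
```

>>> {"api": "send_rows", "payload": {
  "steps": [
    [[0,0,0],[0,0,0],0.03],
    [[0,0,0],[0,0,0],0.03],
    [[0,0,0],[0,0,0],0.03],
    [[0,0,0],[0,0,0],0.03],
    [[0,0,0],[0,0,0],0.03]
  ]
}}

```text
time_s: 7.9
tool_pos: [0.5114, 0.1229, 0.1302]
tool_rot: [-179.8, -0.2, -7.1]
force: [-0.3, 0.3, -1.5]
grip_width: 0.0456
```

```bash
python3 -c "
from go import *
go(.5143,.1186,.08,-7)
o=snap('e');t=cv2.imread('pics/e_top.png'); s=cv2.imread('pics/e_scene.png')
cv2.imwrite('pics/e_c.png',np.hstack([cv2.resize(t[165:265,190:290],(400,400)),cv2.resize(s[140:240,250:350],(400,400))]))
"
```

```text
t 7.9 pos [0.5114 0.1229 0.1302] rot [-179.83   -0.21   -7.08] F [-0.3  0.3 -1.5] w 0.0456
q [-36.   7.  21. 108.  -3.  65. -21.]  shift [0.0033 0.004  0.0502] turn [-0.003  -0.0036 -0.0014] rows>= 1.2
```

View pics/e_c.png

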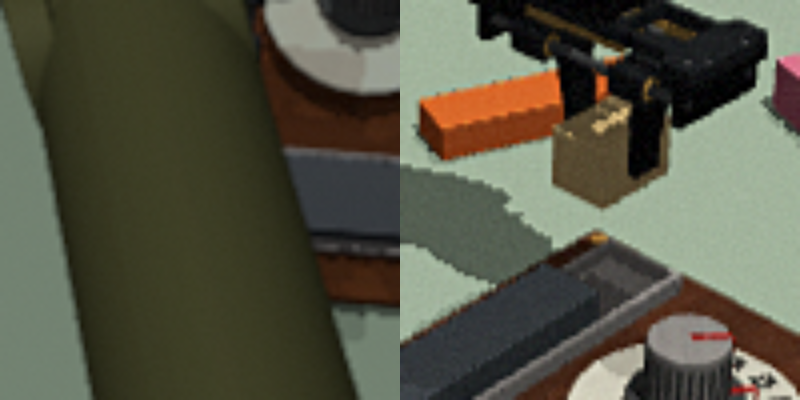

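Block is held square over the gap (scene crop (600,150)); the top view is blocked by the arm. Go lower and measure in the scene view.

>>> {"api": "send_rows", "payload": {
  "steps": [
    [[0.002,0.003,0.015],[0,0,0],0.03],
    [[0.003,0.004,0.03],[0,0,0],0.03],
    [[0.003,0.004,0.044],[0,0,0],0.03],
    [[0.003,0.004,0.044],[0,0,0],0.03],
    [[0.003,0.004,0.044],[0,0,0],0.03]
  ]
}}

```text
time_s: 8.42
tool_pos: [0.5137, 0.1175, 0.0859]
tool_rot: [-179.9, -0.1, -7.2]
force: [-0.6, 0.4, -0.1]
grip_width: 0.0455
```

```bash
python3 -c "
from go import *
go(.5143,.1186,.05,-7)
o=snap('f');s=cv2.imread('pics/f_scene.png')
cv2.imwrite('pics/f_c.png',cv2.resize(s[150:230,255:350],None,fx=7,fy=7,interpolation=cv2.INTER_CUBIC))
"
```

```text
t 8.42 pos [0.5137 0.1175 0.0859] rot [-1.7988e+02 -1.4000e-01 -7.1700e+00] F [-0.6  0.4 -0.1] w 0.0455
q [-35.  10.  21. 111.  -4.  60. -19.]  shift [ 0.0004 -0.0011  0.0359] turn [-0.0021 -0.0024 -0.003 ] rows>= 0.9
```

View pics/f_c.png

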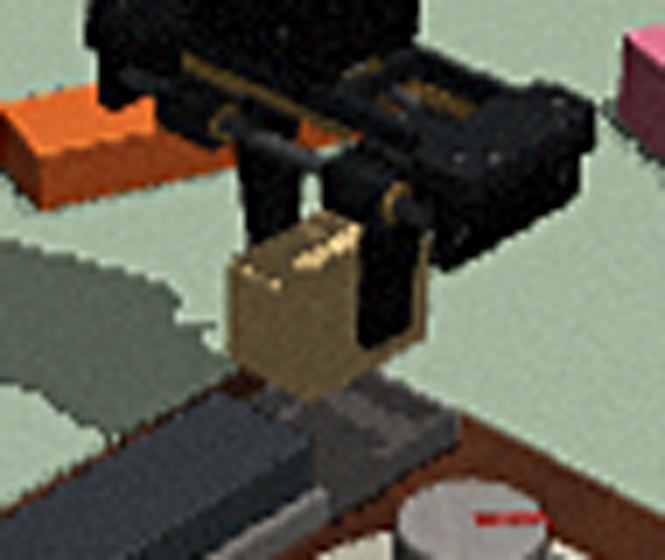

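```bash
python3 -c "
from go import *
c=load('f')['scene']
f=lambda u,v:(255+(u+.5)/7-.5,150+(v+.5)/7-.5)
for n,q,z in [('blk +x-y bot',(320,402),.0676),('blk +x+y bot',(427,341),.0676),('blk -x-y bot',(229,360),.0676),('blk-x-y top',(229,262),.1126),('stone +x end',(316,447),.054),('stone -x end',(217,394),.054),('tray +x+y out',(459,415),.034),('tray -x+y?',(370,365),.034)]:
  p=onz(c,*f(*q),z)[:2]-TC;print(n,(p@tx).round(4),(p@ty).round(4))
"
```

```text
blk +x-y bot 0.0227 0.0635
blk +x+y bot 0.0244 0.1235
blk -x-y bot -0.0216 0.0604
blk-x-y top -0.0214 0.0595
stone +x end 0.0287 0.0551
stone -x end -0.0225 0.055
tray +x+y out 0.0355 0.1319
tray -x+y? -0.0128 0.1341
```

>>> {"api": "send_rows", "payload": {
  "steps": [
    [[0,0.002,0.004],[0,0,0],0.03],
    [[0,0.002,0.01],[0,0,0],0.03],
    [[0,0.002,0.016],[0,0,0],0.03],
    [[0,0.002,0.02],[0,0,0],0.03],
    [[0,0.002,0.022],[0,0,0],0.03]
  ]
}}

```text
time_s: 8.93
tool_pos: [0.5152, 0.1184, 0.0659]
tool_rot: [-179.6, -0.3, -7.2]
force: [-1.4, 4.8, 11.6]
grip_width: 0.0459
```

```bash
python3 -c "
from go import *
p=tray(0,.089);go(p[0],p[1],.05,-7);print(p)
o=snap('g');s=cv2.imread('pics/g_scene.png')
cv2.imwrite('pics/g_c.png',cv2.resize(s[150:230,255:350],None,fx=7,fy=7,interpolation=cv2.INTER_CUBIC))
"
```

```text
t 8.93 pos [0.5152 0.1184 0.0659] rot [-179.56   -0.32   -7.16] F [-1.4  4.8 11.6] w 0.0459
q [-35.  11.  21. 112.  -5.  57. -18.]  shift [-0.001   0.0026  0.0159] turn [-0.0076 -0.0056 -0.0027] rows>= 0.4
[0.513958  0.1160325]
```

View pics/g_c.png

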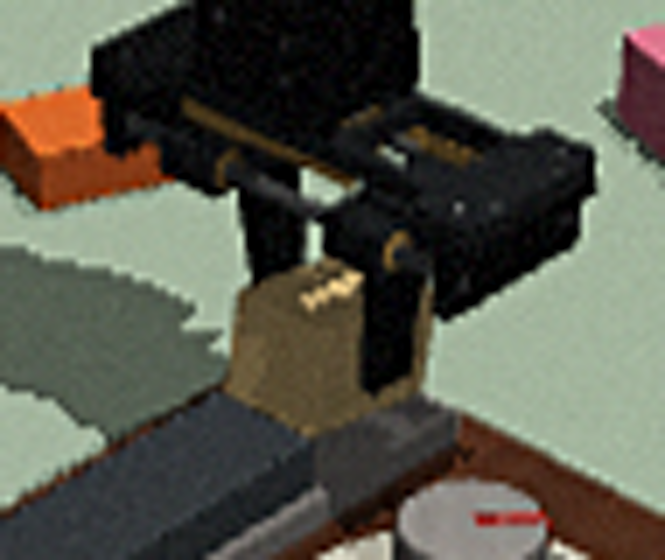

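The -y edge of the block caught the stone's top edge; raise and look.

>>> {"api": "send_rows", "payload": {
  "steps": [
    [[0,0,-0.006],[0,0,0],0.03],
    [[0,-0.001,-0.014],[0,0,0],0.03],
    [[0,-0.003,-0.02],[0,0,0],0.03],
    [[0,-0.003,-0.02],[0,0,0],0.03],
    [[0,-0.003,-0.02],[0,0,0],0.03]
  ]
}}

```text
time_s: 9.45
tool_pos: [0.5148, 0.1181, 0.0848]
tool_rot: [-179.8, -0.3, -7.2]
force: [-0.5, 0.6, -1.1]
grip_width: 0.0457
```

```bash
python3 -c "
from go import *
p=tray(0,.089);go(p[0],p[1],.05,-7);print(p)
o=snap('h');s=cv2.imread('pics/h_scene.png')
cv2.imwrite('pics/h_c.png',cv2.resize(s[150:230,255:350],None,fx=7,fy=7,interpolation=cv2.INTER_CUBIC))
"
```

```text
t 9.45 pos [0.5148 0.1181 0.0848] rot [-179.81   -0.27   -7.23] F [-0.5  0.6 -1.1] w 0.0457
q [-35.  10.  21. 111.  -4.  60. -19.]  shift [-0.0007  0.0023  0.0347] turn [-0.0032 -0.0047 -0.004 ] rows>= 0.8
[0.513958  0.1160325]
```

View pics/h_c.png

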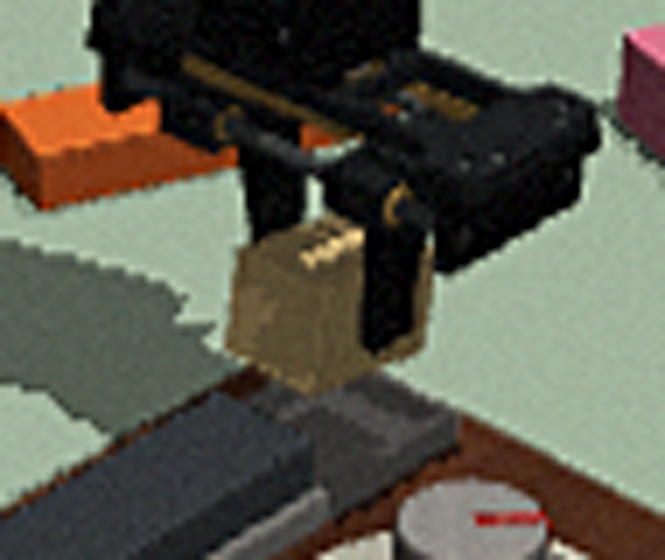

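```bash
cat >> go.py <<'E'
def onx(c,u,v,x0):
    o,d=ray(c,u,v); n=np.array([tx[0],tx[1],0]); P0=np.array([*TC,0])+n*x0
    p=o+d*((P0-o)@n)/(d@n); return ((p[:2]-TC)@ty).round(4),p[2].round(4)
E
python3 -c "
from go import *
f=lambda u,v:(255+(u+.5)/7-.5,150+(v+.5)/7-.5)
c=load('f')['scene']
for q in [(320,402),(427,341),(429,236)]: print(q,onx(c,*f(*q),.0235))
c=load('h')['scene']
print(onx(c,*f(316,447),.0235),onx(c,*f(459,415),.034))
for q in [(315,395),(424,352),(434,250)]: print(q,onx(c,*f(*q),.0235))
s=c['pixels'][150:230,255:350,::-1]
s=cv2.resize(s[5:75,25:70],None,fx=8.5,fy=8.5,interpolation=cv2.INTER_CUBIC)
cv2.imwrite('pics/h_d.png',np.clip(s.astype(float)*1.8,0,255))
"
```

```text
(320, 402) (np.float64(0.0626), np.float64(0.0684))
(427, 341) (np.float64(0.1246), np.float64(0.0667))
(429, 236) (np.float64(0.1225), np.float64(0.1154))
(np.float64(0.0611), np.float64(0.0484)) (np.float64(0.1338), np.float64(0.0323))
(315, 395) (np.float64(0.0596), np.float64(0.0731))
(424, 352) (np.float64(0.1231), np.float64(0.0623))
(434, 250) (np.float64(0.126), np.float64(0.1076))[ WARN:0@0.520] global loadsave.cpp:1063 imwrite_ Unsupported depth image for selected encoder is fallbacked to CV_8U.
```

View pics/h_d.png

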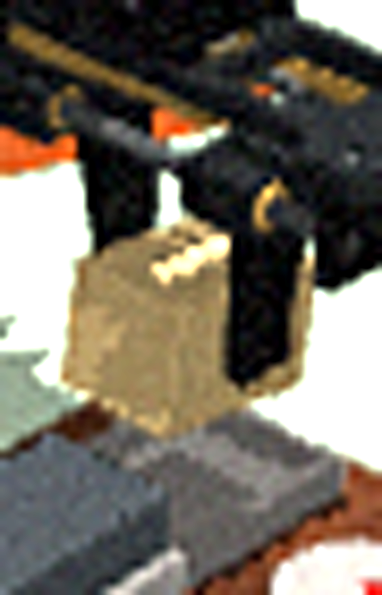

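>>> {"api": "send_rows", "payload": {
  "steps": [
    [[0,-0.001,0],[0.03,0,0],0.03],
    [[0,-0.002,0],[0.06,0,0],0.03],
    [[-0.001,-0.002,0],[0.09,0,0],0.03],
    [[-0.001,-0.002,0],[0.12,0,0],0.03],
    [[-0.001,-0.002,0],[0.12,0,0],0.03]
  ],
  "grip_force": 45
}}

```text
time_s: 9.97
tool_pos: [0.5133, 0.1183, 0.0837]
tool_rot: [-173.0, -0.2, -7.4]
force: [0.5, -0.9, -2.5]
grip_width: 0.0459
```

```bash
cat > look.py <<'E'
import sys
from go import *
s=env.get_obs();d=s["tool_pos"][:2]-TC
print("t",round(s["time_s"],2),"tray xy",(d@tx).round(4),(d@ty).round(4),"z",s["tool_pos"][2].round(4),"rot",s["tool_rot"].round(2),"F",s["force"].round(1),"w",round(s["grip_width"],4))
if len(sys.argv)>1:
    n=sys.argv[1];o=snap(n);c=o['scene']['pixels'][150:230,255:350,::-1]
    c=cv2.resize(c,None,fx=7,fy=7,interpolation=cv2.INTER_CUBIC)
    cv2.imwrite(f'pics/{n}_c.png',np.clip(c.astype(float)*1.6,0,255).astype(np.uint8))
E
python3 look.py i
```

```text
t 9.97 tray xy -0.001 0.0912 z 0.0837 rot [-1.7298e+02 -1.6000e-01 -7.3800e+00] F [ 0.5 -0.9 -2.5] w 0.0459
```

View pics/i_c.png

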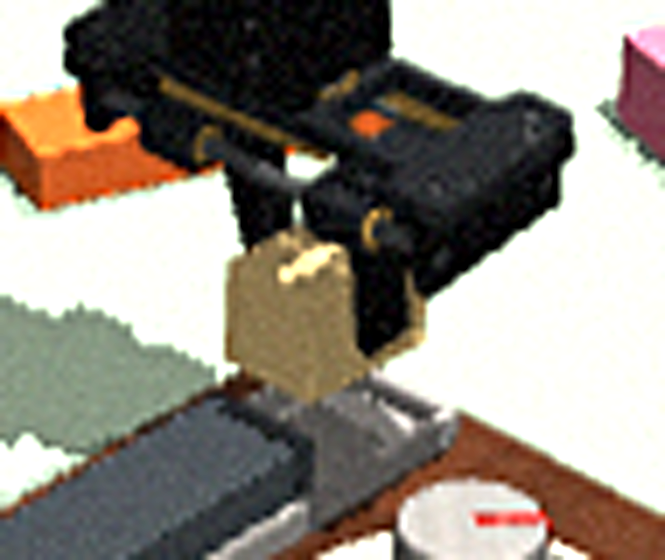

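>>> {"api": "send_rows", "payload": {
  "steps": [
    [[0.001,-0.0035,0],[0,0,0],0.03],
    [[0.001,-0.003,0.004],[0,0,0],0.03],
    [[0.001,-0.0025,0.008],[0,0,0],0.03],
    [[0.001,-0.0025,0.008],[0,0,0],0.03],
    [[0.001,-0.0025,0.008],[0,0,0],0.03]
  ]
}}

```text
time_s: 10.48
tool_pos: [0.5147, 0.1237, 0.0761]
tool_rot: [-173.0, -0.2, -7.2]
force: [0.3, 0.0, -1.5]
grip_width: 0.0457
```

```bash
python3 look.py j
```

```text
t 10.48 tray xy -0.0002 0.0967 z 0.0761 rot [-1.73e+02 -1.60e-01 -7.19e+00] F [ 0.3  0.  -1.5] w 0.0457
```

View pics/j_c.png

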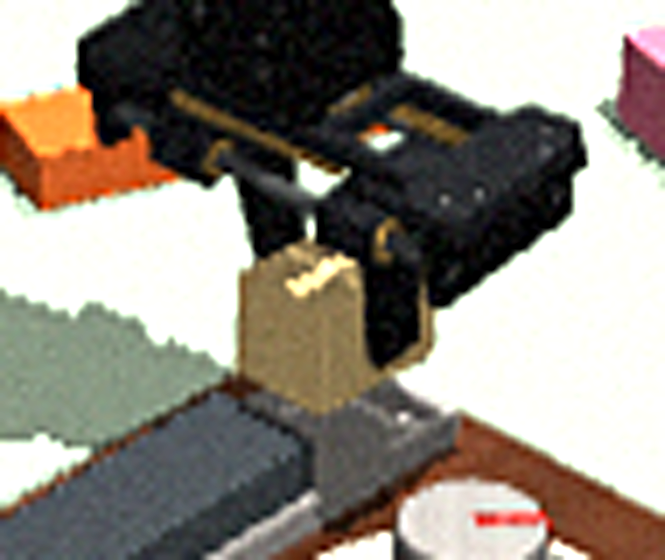

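```bash
python3 -c "
from go import *
f=lambda u,v:(255+(u+.5)/7-.5,150+(v+.5)/7-.5)
c=load('j')['scene']
for z in (.056,.058):
  for q in [(322,413),(241,367),(432,357),(316,447),(217,394)]:
    p=onz(c,*f(*q),z)[:2]-TC;print(z,q,(p@tx).round(4),(p@ty).round(4))
"
```

```text
0.056 (322, 413) 0.0171 0.0713
0.056 (241, 367) -0.0266 0.0729
0.056 (432, 357) 0.0221 0.1299
0.056 (316, 447) 0.0306 0.0529
0.056 (217, 394) -0.0205 0.0528
0.058 (322, 413) 0.019 0.0691
0.058 (241, 367) -0.0246 0.0707
0.058 (432, 357) 0.024 0.1276
0.058 (316, 447) 0.0325 0.0508
0.058 (217, 394) -0.0185 0.0506
```

>>> {"api": "send_rows", "payload": {
  "steps": [
    [[0,0.0025,0.002],[0,0,0],0.03],
    [[0,0.003,0.004],[0,0,0],0.03],
    [[0,0.003,0.006],[0,0,0],0.03],
    [[0,0.003,0.008],[0,0,0],0.03],
    [[0,0.003,0.008],[0,0,0],0.03]
  ]
}}

```text
time_s: 11.0
tool_pos: [0.5146, 0.1216, 0.0679]
tool_rot: [-173.0, -0.2, -7.2]
force: [-0.2, 0.0, -0.5]
grip_width: 0.0455
```

```bash
python3 look.py k
```

```text
t 11.0 tray xy -0.0 0.0946 z 0.0679 rot [-172.97   -0.18   -7.21] F [-0.2  0.  -0.5] w 0.0455
```

View pics/k_c.png

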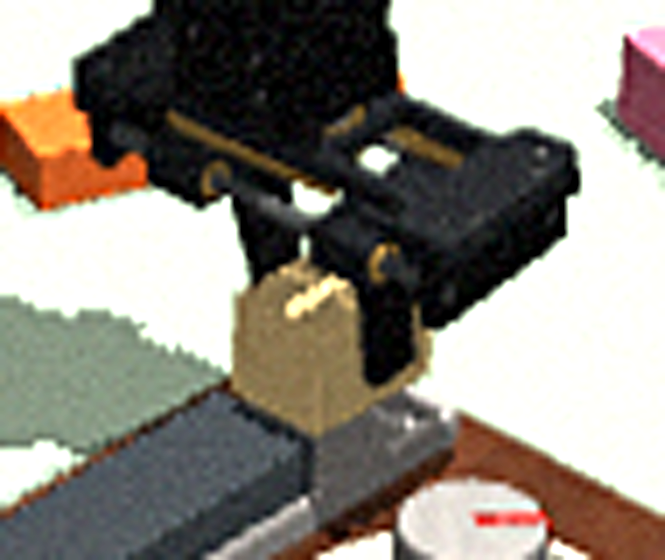

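>>> {"api": "send_rows", "payload": {
  "steps": [
    [[0,0.0005,0.004],[0,0,0],0.03],
    [[0,0.001,0.008],[0,0,0],0.03],
    [[0,0.0015,0.012],[0,0,0],0.03],
    [[0,0.0015,0.014],[0,0,0],0.03],
    [[0,0.0015,0.014],[0,0,0],0.03]
  ]
}}

```text
time_s: 11.52
tool_pos: [0.5144, 0.1218, 0.0535]
tool_rot: [-173.0, -0.1, -7.2]
force: [-0.7, -0.4, -1.3]
grip_width: 0.0458
```

```bash
python3 look.py l
```

```text
t 11.52 tray xy -0.0002 0.0947 z 0.0535 rot [-1.7299e+02 -1.4000e-01 -7.2200e+00] F [-0.7 -0.4 -1.3] w 0.0458
```

View pics/l_c.png

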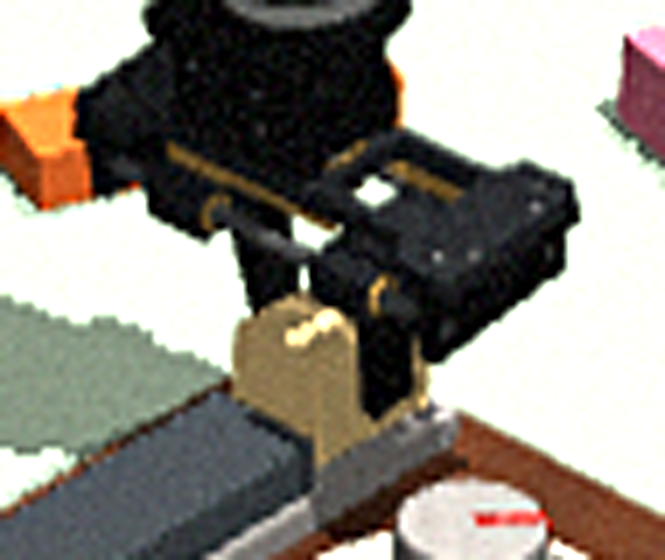

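>>> {"api": "send_rows", "payload": {
  "steps": [
    [[0,0.0005,0.003],[0,0,0],0.03],
    [[0,0.0007,0.006],[0,0,0],0.03],
    [[0,0.001,0.008],[0,0,0],0.03],
    [[0,0.0012,0.01],[0,0,0],0.03],
    [[0,0.0012,0.01],[0,0,0],0.03]
  ]
}}

```text
time_s: 12.03
tool_pos: [0.5147, 0.1218, 0.0437]
tool_rot: [-173.0, -0.2, -7.2]
force: [0.4, -0.5, -1.3]
grip_width: 0.0454
```

```bash
python3 look.py m1
```

```text
t 12.03 tray xy 0.0 0.0948 z 0.0437 rot [-1.7298e+02 -1.7000e-01 -7.2200e+00] F [ 0.4 -0.5 -1.3] w 0.0454
```

View pics/m1_c.png

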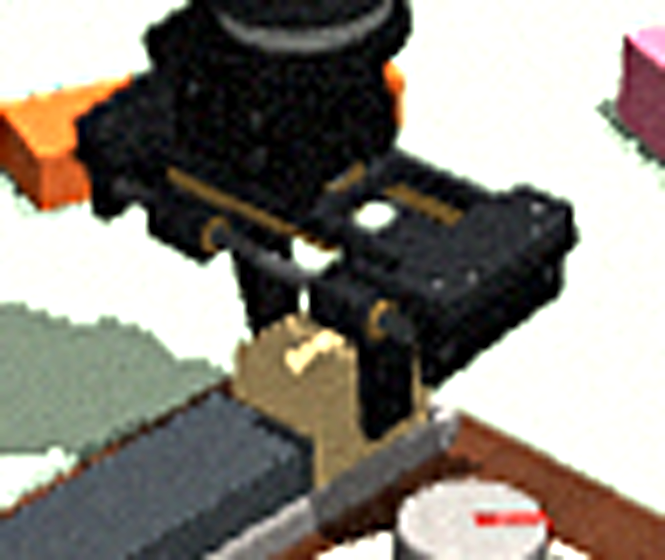

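No force: it is going in. A little further down to touch the floor.

>>> {"api": "send_rows", "payload": {
  "steps": [
    [[0,0.0002,0.001],[0,0,0],0.03],
    [[0,0.0003,0.002],[0,0,0],0.03],
    [[0,0.0004,0.003],[0,0,0],0.03],
    [[0,0.0004,0.003],[0,0,0],0.03],
    [[0,0.0004,0.003],[0,0,0],0.03]
  ]
}}

```text
time_s: 12.55
tool_pos: [0.5153, 0.1218, 0.0421]
tool_rot: [-172.9, -0.2, -7.2]
force: [-1.8, -1.0, 5.1]
grip_width: 0.0455
```

```bash
python3 look.py
```

```text
t 12.55 tray xy 0.0006 0.0949 z 0.0421 rot [-172.93   -0.23   -7.23] F [-1.8 -1.   5.1] w 0.0455
```

>>> {"api": "send_rows", "payload": {
  "steps": [
    [[0,0,0],[0,0,0],0.07],
    [[0,0,0],[0,0,0],0.07],
    [[0,0,0],[0,0,0],0.07],
    [[0,0,0],[0,0,0],0.07],
    [[0,0,-0.001],[0,0,0],0.07]
  ]
}}

```text
time_s: 12.97
tool_pos: [0.5149, 0.1218, 0.042]
tool_rot: [-173.0, -0.2, -7.2]
force: [-0.6, -0.2, 0.8]
grip_width: 0.0675
```

>>> {"api": "send_rows", "payload": {
  "steps": [
    [[0,-0.001,-0.01],[0,0,0],0.07],
    [[0,-0.003,-0.025],[-0.03,0,0],0.07],
    [[0,-0.005,-0.045],[-0.06,0,0],0.07],
    [[0,-0.01,-0.08],[-0.09,0,0],0.05],
    [[0,-0.015,-0.11],[-0.12,0,0],0.02]
  ]
}}

```text
time_s: 13.38
tool_pos: [0.5147, 0.1226, 0.1554]
tool_rot: [-179.9, -0.2, -7.3]
force: [0.7, 0.2, 0.5]
grip_width: 0.0629
```

```bash
python3 look.py n
```

```text
t 13.38 tray xy -0.0 0.0956 z 0.1554 rot [-179.94   -0.24   -7.3 ] F [0.7 0.2 0.5] w 0.0629
```

View pics/n_c.png

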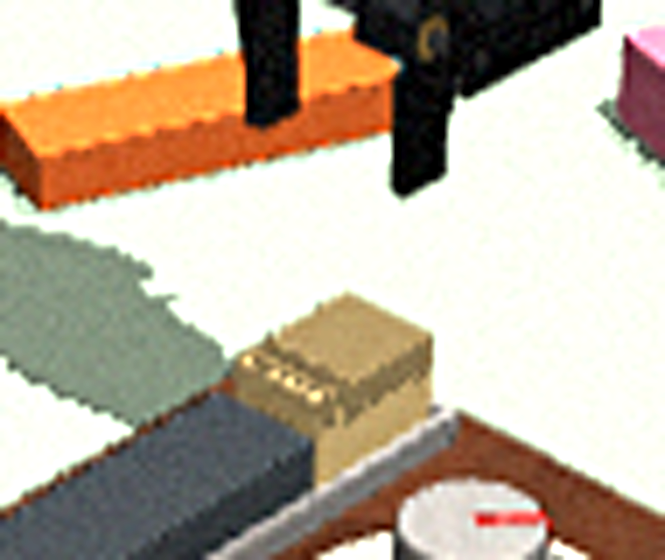

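```bash
python3 -c "
from go import *
go(.647,.010,.16,45)"
```

```text
t 13.48 pos [0.5186 0.1259 0.1596] rot [-179.54   -0.77   -7.08] F [0.5 0.3 0.2] w 0.0556
q [-36.   6.  21. 106.  -2.  68. -21.]  shift [0.1417 0.0992 0.0007] turn [-0.0014 -0.0162 -0.909 ] rows>= 7.3
```

>>> {"api": "send_rows", "payload": {
  "steps": [
    [[0.018,0.012,-0.003],[0,0,-0.12],0.087],
    [[0.036,0.024,-0.005],[0,0,-0.24],0.087],
    [[0.054,0.036,-0.005],[0,0,-0.36],0.087],
    [[0.072,0.05,-0.005],[0,0,-0.48],0.087],
    [[0.09,0.062,-0.005],[0,0,-0.6],0.087]
  ]
}}

```text
time_s: 13.9
tool_pos: [0.5969, 0.0492, 0.1586]
tool_rot: [-180.0, -0.3, 27.5]
force: [-0.8, 0.0, 0.5]
grip_width: 0.081
```

```bash
python3 -c "
from go import *
go(.647,.010,.16,45)"
```

```text
t 13.9 pos [0.5969 0.0492 0.1586] rot [-179.99   -0.28   27.48] F [-0.8  0.   0.5] w 0.081
q [-26.  15.  22.  97.  -6.  70.  25.]  shift [ 0.0264  0.0579 -0.0012] turn [ 0.0006 -0.0049 -0.3058] rows>= 2.4
```

>>> {"api": "send_rows", "payload": {
  "steps": [
    [[0.009,0.019,0],[0,0,-0.1],0.087],
    [[0.018,0.038,0],[0,0,-0.2],0.087],
    [[0.026,0.056,0],[0,0,-0.3],0.087],
    [[0.026,0.056,0],[0,0,-0.306],0.087],
    [[0.026,0.056,0],[0,0,-0.306],0.087]
  ]
}}

```text
time_s: 14.32
tool_pos: [0.6451, 0.0109, 0.1582]
tool_rot: [179.9, -0.2, 44.5]
force: [0.0, -0.2, -0.2]
grip_width: 0.0871
```

>>> {"api": "send_rows", "payload": {
  "steps": [
    [[0,0,0],[0,0,0],0.087],
    [[0,0,0.005],[0,0,0],0.087],
    [[0,0,0.01],[0,0,0],0.087],
    [[0,0,0.015],[0,0,0],0.087],
    [[0,0,0.02],[0,0,0],0.087]
  ]
}}

```text
time_s: 14.73
tool_pos: [0.6446, 0.0131, 0.1378]
tool_rot: [180.0, -0.3, 44.7]
force: [-0.3, 0.5, 0.1]
grip_width: 0.0869
```

```bash
python3 -c "
from go import *
go(.647,.010,.072,45)
o=snap('p');t=cv2.imread('pics/p_top.png');c=cv2.imread('pics/p_scene.png')
cv2.imwrite('pics/p_c.png',np.hstack([cv2.resize(t[115:245,215:345],(400,400)),cv2.resize(c[160:280,240:360],(400,400))]))"
```

```text
t 14.73 pos [0.6446 0.0131 0.1378] rot [179.96  -0.26  44.73] F [-0.3  0.5  0.1] w 0.0869
q [-20.  21.  21.  91.  -8.  69.  47.]  shift [-0.0008  0.0039  0.0658] turn [ 0.0007 -0.0045 -0.0047] rows>= 1.6
```

View pics/p_c.png

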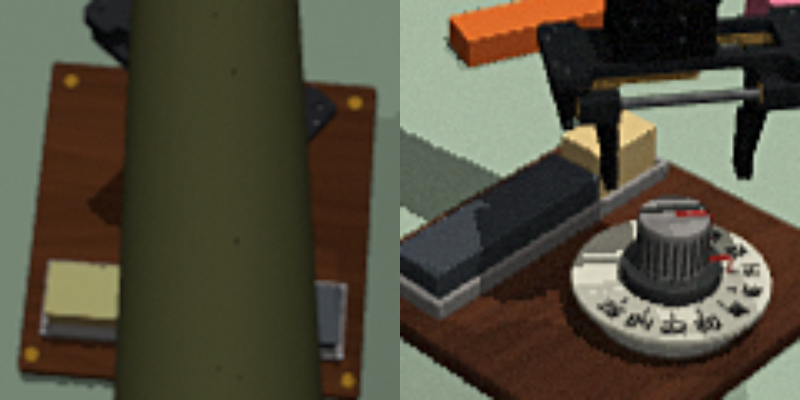

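>>> {"api": "send_rows", "payload": {
  "steps": [
    [[0,0.003,0.013],[0,0,0],0.087],
    [[0,0.003,0.026],[0,0,0],0.087],
    [[0,0.003,0.04],[0,0,0],0.087],
    [[0,0.003,0.053],[0,0,0],0.087],
    [[0,0.003,0.065],[0,0,0],0.087]
  ]
}}

```text
time_s: 15.25
tool_pos: [0.6466, 0.0104, 0.0711]
tool_rot: [-180.0, -0.2, 44.7]
force: [0.1, -0.1, 0.1]
grip_width: 0.0869
```

>>> {"api": "send_rows", "payload": {
  "steps": [
    [[0,0,0],[0,0,0],0.075],
    [[0,0,0],[0,0,0],0.065],
    [[0,0,0],[0,0,0],0.04],
    [[0,0,0],[0,0,0],0.04],
    [[0,0,0],[0,0,0],0.04]
  ],
  "grip_force": 20
}}

```text
time_s: 15.67
tool_pos: [0.6482, 0.0104, 0.0745]
tool_rot: [179.9, -0.3, 44.7]
force: [-0.3, -0.3, 0.9]
grip_width: 0.0616
```

>>> {"api": "send_rows", "payload": {
  "steps": [
    [[0,0,0],[0,0,0],0.04],
    [[0,0,0],[0,0,0],0.04],
    [[0,0,0],[0,0,0],0.04],
    [[0,0,0],[0,0,0],0.04],
    [[0,0,0],[0,0,0],0.04]
  ],
  "grip_force": 50
}}

```text
time_s: 16.08
tool_pos: [0.648, 0.0106, 0.0743]
tool_rot: [179.9, -0.3, 44.7]
force: [0.5, 1.0, 3.8]
grip_width: 0.051
```

>>> {"api": "send_rows", "payload": {
  "steps": [
    [[0,0,-0.003],[0,0,0],0.04],
    [[0,0,-0.006],[0,0,0],0.04],
    [[0,0,-0.009],[0,0,0],0.04],
    [[0,0,-0.012],[0,0,0],0.04],
    [[0,0,-0.013],[0,0,0],0.04]
  ]
}}

```text
time_s: 16.5
tool_pos: [0.6478, 0.0107, 0.0847]
tool_rot: [179.9, -0.3, 44.7]
force: [5.8, 1.1, -12.1]
grip_width: 0.0513
```

```bash
python3 -c "
from go import *
go(.648,.0106,.0855,-51)
o=snap('q');c=cv2.imread('pics/q_scene.png')
cv2.imwrite('pics/q_c.png',cv2.resize(c[170:280,260:370],(550,550)))"
```

```text
t 16.5 pos [0.6478 0.0107 0.0847] rot [179.88  -0.28  44.7 ] F [  5.8   1.1 -12.1] w 0.0513
q [-19.  24.  20.  94.  -9.  64.  48.]  shift [ 0.0001  0.0002 -0.0008] turn [-0.0026 -0.0055  1.6703] rows>= 13.4
```

View pics/q_c.png

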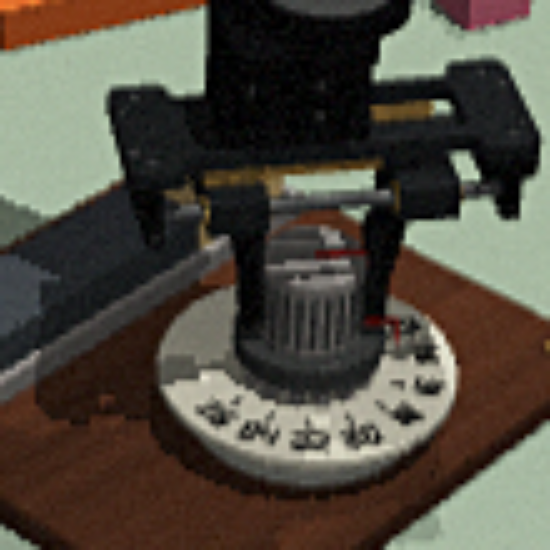

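Lifted about 10 mm, grip solid. Turn clockwise.

>>> {"api": "send_rows", "payload": {
  "steps": [
    [[0,0,0],[0,0,0.08],0.04],
    [[0,0,0],[0,0,0.17],0.04],
    [[0,0,0],[0,0,0.27],0.04],
    [[0,0,0],[0,0,0.37],0.04],
    [[0,0,0],[0,0,0.47],0.04]
  ]
}}

```text
time_s: 17.02
tool_pos: [0.6474, 0.0103, 0.0842]
tool_rot: [-180.0, -0.2, 17.5]
force: [5.4, -0.1, -12.0]
grip_width: 0.0513
```

```bash
python3 -c "
from go import *
go(.648,.0106,.0855,-51.3)
o=snap('r');c=cv2.imread('pics/r_scene.png')
cv2.imwrite('pics/r_c.png',cv2.resize(c[170:280,260:370],(550,550)))"
```

```text
t 17.02 pos [0.6474 0.0103 0.0842] rot [-179.99   -0.24   17.49] F [  5.4  -0.1 -12. ] w 0.0513
q [-23.  25.  25.  94. -12.  64.  23.]  shift [ 0.0007 -0.0001 -0.0013] turn [-0.0026 -0.0036  1.2005] rows>= 9.6
```

View pics/r_c.png

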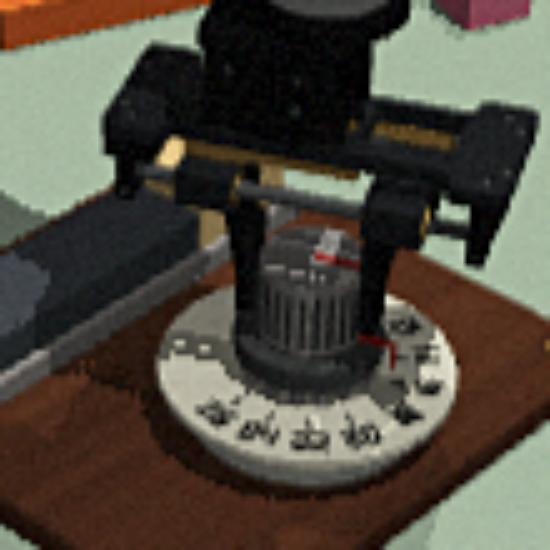

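>>> {"api": "send_rows", "payload": {
  "steps": [
    [[0,0,0],[0,0,0.1],0.04],
    [[0,0,0],[0,0,0.21],0.04],
    [[0,0,0],[0,0,0.32],0.04],
    [[0,0,0],[0,0,0.43],0.04],
    [[0,0,0],[0,0,0.54],0.04]
  ]
}}

```text
time_s: 17.53
tool_pos: [0.6467, 0.0101, 0.084]
tool_rot: [-179.9, -0.1, -13.5]
force: [3.6, -0.6, -11.5]
grip_width: 0.0513
```

>>> {"api": "send_rows", "payload": {
  "steps": [
    [[0,0,-0.001],[0,0,0.11],0.04],
    [[0,0,-0.001],[0,0,0.22],0.04],
    [[0,0,-0.001],[0,0,0.33],0.04],
    [[0,0,-0.001],[0,0,0.44],0.04],
    [[0,0,-0.001],[0,0,0.54],0.04]
  ]
}}

```text
time_s: 17.95
tool_pos: [0.646, 0.0104, 0.0847]
tool_rot: [-179.9, 0.0, -44.4]
force: [3.8, -0.6, -11.8]
grip_width: 0.0512
```

```bash
python3 -c "
from go import *
go(.648,.0106,.0855,-51.3)
o=snap('s');c=cv2.imread('pics/s_scene.png')
cv2.imwrite('pics/s_c.png',cv2.resize(c[170:280,260:370],(550,550)))"
```

```text
t 17.95 pos [0.646  0.0104 0.0847] rot [-179.91    0.    -44.41] F [  3.8  -0.6 -11.8] w 0.0512
q [-32.  27.  37.  94. -17.  65. -35.]  shift [ 0.0013 -0.0015 -0.0008] turn [-1.500e-03  1.000e-04  1.203e-01] rows>= 1.0
```

View pics/s_c.png

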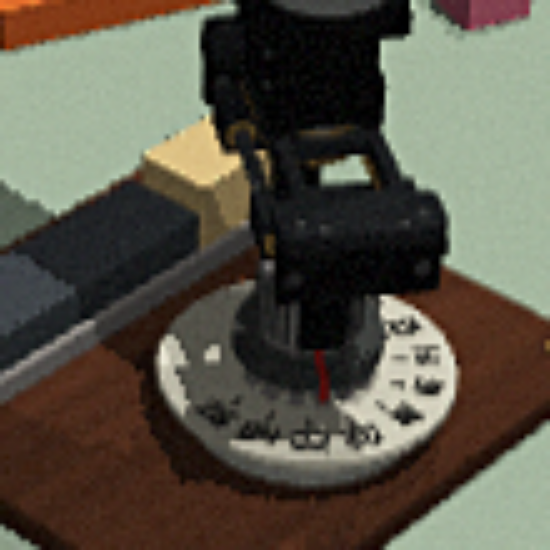

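>>> {"api": "send_rows", "payload": {
  "steps": [
    [[0,0,0],[0,0,0.06],0.04],
    [[0,0,0],[0,0,0.122],0.04],
    [[0,0,0],[0,0,0.122],0.04],
    [[0,0,0],[0,0,0.122],0.04],
    [[0,0,0],[0,0,0.122],0.04]
  ]
}}

```text
time_s: 18.47
tool_pos: [0.646, 0.0105, 0.0862]
tool_rot: [-179.9, 0.1, -50.9]
force: [-0.2, 0.3, -12.6]
grip_width: 0.0511
```

```bash
python3 -c "
from go import *
go(.648,.0106,.0855,-51.3)
o=snap('u');c=cv2.imread('pics/u_scene.png')
cv2.imwrite('pics/u_c.png',cv2.resize(c[170:280,260:370],(550,550)))
c=o['scene'];im=c['pixels'].astype(int);m=(im[...,0]>im[...,1]*1.7)&(im[...,0]>70)
for y,x in zip(*np.nonzero(m)):
  if 300<x<345 and 220<y<260 : print(x,y,onz(c,x,y,.05).round(3)[:2],end=' ')
"
```

```text
t 18.47 pos [0.646  0.0105 0.0862] rot [-1.7987e+02  7.0000e-02 -5.0940e+01] F [ -0.2   0.3 -12.6] w 0.0511
q [-33.  27.  38.  94. -18.  65. -41.]  shift [ 0.0012 -0.0016  0.0007] turn [-0.0022  0.0011  0.0062] rows>= 0.1
344 225 [0.656 0.11 ] 344 226 [0.658 0.106] 344 228 [0.662 0.099] 341 229 [0.658 0.09 ] 342 229 [0.661 0.092] 343 229 [0.663 0.093] 344 229 [0.665 0.095] 342 230 [0.663 0.088] 343 230 [0.665 0.09 ] 344 230 [0.667 0.091] 344 231 [0.669 0.088] 322 240 [0.645 0.023] 322 241 [0.647 0.02 ] 322 242 [0.649 0.016] 322 243 [0.651 0.013] 322 244 [0.654 0.01 ] 322 245 [0.656 0.006] 322 246 [0.658 0.003] 322 247 [ 0.66 -0.  ] 322 248 [ 0.662 -0.004] 322 249 [ 0.664 -0.007]
```

View pics/u_c.png

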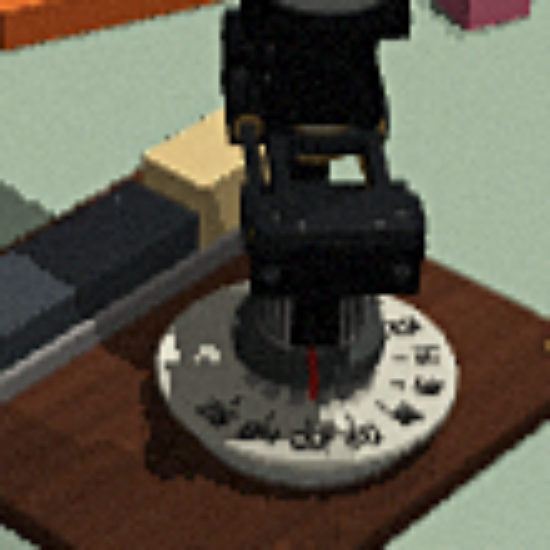

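>>> {"api": "send_rows", "payload": {
  "steps": [
    [[0,0,0.003],[0,0,0],0.04],
    [[0,0,0.006],[0,0,0],0.04],
    [[0,0,0.009],[0,0,0],0.04],
    [[0,0,0.012],[0,0,0],0.04],
    [[0,0,0.013],[0,0,0],0.04]
  ]
}}

```text
time_s: 18.98
tool_pos: [0.6463, 0.0106, 0.0743]
tool_rot: [-179.8, 0.1, -51.1]
force: [-7.8, 0.6, -2.5]
grip_width: 0.0509
```

>>> {"api": "send_rows", "payload": {
  "steps": [
    [[0,0,0],[0,0,0],0.06],
    [[0,0,0],[0,0,0],0.087],
    [[0,0,0],[0,0,0],0.087],
    [[0,0,0],[0,0,0],0.087],
    [[0,0,0],[0,0,0],0.087]
  ]
}}

```text
time_s: 19.4
tool_pos: [0.6492, 0.0102, 0.0762]
tool_rot: [-179.5, -0.2, -51.1]
force: [-0.2, 0.1, 0.3]
grip_width: 0.0763
```

>>> {"api": "send_rows", "payload": {
  "steps": [
    [[0,0,-0.01],[0,0,0],0.087],
    [[0,0,-0.03],[0,0,0],0.087],
    [[0,0,-0.06],[0,0,0],0.087],
    [[0,0,-0.09],[0,0,0],0.087],
    [[0,0,-0.12],[0,0,0],0.087]
  ]
}}

```text
time_s: 19.82
tool_pos: [0.6471, 0.0099, 0.1969]
tool_rot: [-179.7, -0.1, -51.1]
force: [0.9, 0.6, 1.0]
grip_width: 0.0871
```

```bash
python3 -c "
from go import *
go(.5,.35,.25,-51)
"
```

```text
t 19.82 pos [0.6471 0.0099 0.1969] rot [-1.7967e+02 -9.0000e-02 -5.1130e+01] F [0.9 0.6 1. ] w 0.0871
q [-34.  22.  41.  87. -15.  76. -44.]  shift [-0.3571 -0.0992 -0.0531] turn [-0.0057 -0.0016 -0.0023] rows>= 9.0
```

>>> {"api": "send_rows", "payload": {
  "steps": [
    [[-0.035,-0.01,-0.01],[0,0,0],0.087],
    [[-0.07,-0.02,-0.02],[0,0,0],0.087],
    [[-0.105,-0.03,-0.03],[0,0,0],0.087],
    [[-0.14,-0.04,-0.04],[0,0,0],0.087],
    [[-0.175,-0.05,-0.05],[0,0,0],0.087]
  ]
}}

```text
time_s: 20.23
tool_pos: [0.5754, 0.1788, 0.2465]
tool_rot: [-179.6, -0.1, -51.2]
force: [1.9, -0.1, 0.6]
grip_width: 0.0871
```

>>> {"api": "send_rows", "payload": {
  "steps": [
    [[-0.035,-0.01,0],[0,0,0],0.087],
    [[-0.07,-0.02,0],[0,0,0],0.087],
    [[-0.105,-0.03,0],[0,0,0],0.087],
    [[-0.14,-0.04,0],[0,0,0],0.087],
    [[-0.175,-0.05,0],[0,0,0],0.087]
  ]
}}

```text
time_s: 20.65
tool_pos: [0.5044, 0.3467, 0.2463]
tool_rot: [-179.6, -0.0, -51.1]
force: [0.5, -0.2, -0.4]
grip_width: 0.0867
```

```bash
python3 -c "
from go import *
s=env.get_obs();print(s['time_s'],s['tool_pos'])
o=snap('v');t=cv2.imread('pics/v_top.png');c=cv2.imread('pics/v_scene.png')
cv2.imwrite('pics/v_c.png',cv2.resize(t[125:250,215:345],None,fx=4.6,fy=4.6,interpolation=cv2.INTER_CUBIC))
cv2.imwrite('pics/v_s.png',cv2.resize(c[160:300,215:385],None,fx=4.2,fy=4.2,interpolation=cv2.INTER_CUBIC))
for n in ('top','scene'):
  a=load('a')[n]['pixels'].astype(int);b=o[n]['pixels'].astype(int);print(n,[ (i,j) for i in range(0,420,28) for j in range(0,560,28) if np.abs(a-b)[i:i+28,j:j+28].mean()>12])
"
```

```text
20.65 [0.50439574 0.34672015 0.24626802]
top [(84, 0), (84, 28), (112, 0), (112, 28), (112, 56), (140, 0), (140, 28), (140, 56), (140, 84), (140, 112), (168, 0), (168, 28), (168, 56), (168, 84), (168, 112), (168, 140), (196, 0), (196, 28), (196, 56), (196, 84), (196, 112), (196, 224), (224, 28), (224, 56), (224, 84), (224, 112), (224, 140), (224, 168), (252, 28), (252, 56), (252, 84), (252, 112), (252, 140), (252, 168), (280, 0), (280, 28), (280, 56), (280, 84), (280, 112), (280, 140), (308, 0), (308, 28), (308, 56), (308, 84), (308, 112), (308, 140), (308, 168), (308, 196), (308, 224), (308, 252), (336, 0), (336, 28), (336, 56), (336, 84), (336, 112), (336, 140), (336, 168), (336, 196), (336, 224), (336, 252), (336, 280), (364, 0), (364, 28), (364, 56), (364, 84), (364, 112), (364, 140), (364, 168), (364, 196), (364, 252), (364, 280), (392, 0), (392, 28), (392, 56), (392, 84), (392, 112), (392, 140), (392, 168), (392, 196)]
scene [(0, 112), (0, 140), (0, 308), (0, 336), (0, 364), (28, 140), (28, 308), (28, 336), (28, 364), (56, 308), (56, 336), (84, 336), (112, 168), (112, 196), (112, 224), (112, 252), (112, 280), (112, 308), (140, 168), (140, 196), (140, 224), (140, 252), (140, 280), (140, 308), (168, 168), (168, 196), (168, 224), (168, 280), (168, 308), (168, 336), (196, 168), (196, 196), (196, 224), (196, 252), (196, 280), (196, 308), (224, 224), (224, 308)]
```

View pics/v_c.png

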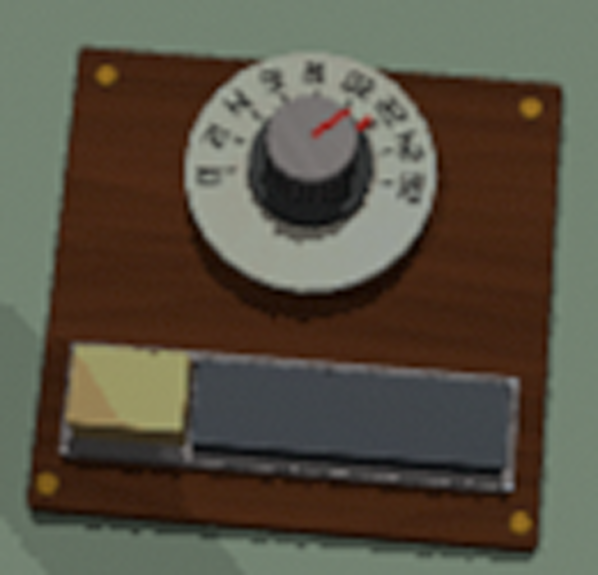

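View pics/v_s.png

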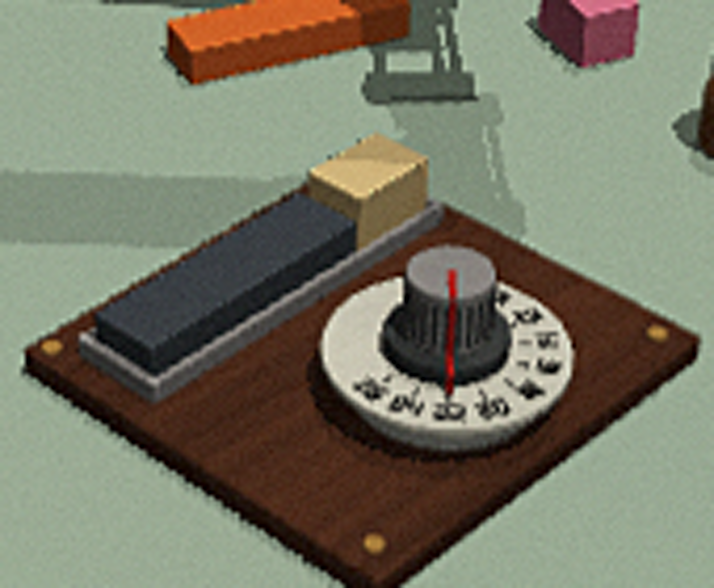

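View pics/v_top.png

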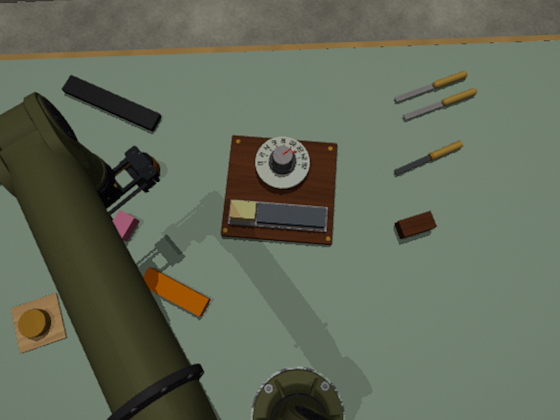

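```bash
python3 -c "
from go import *
o=load('v');t,c=o['top'],o['scene'];a=load('a')
g=lambda u,v,s,x,y:(x+(u+.5)/s-.5,y+(v+.5)/s-.5)
T={'-x+y':(67,424),'+x+y':(75,345),'+x-y':(190,352),'-x-y':(184,434)}
S={'-x+y':(380,135),'+x+y':(429,158),'+x-y':(360,199),'-x-y':(308,177)}
for k in T:
  o1,d1=ray(t,*g(*T[k],4.6,215,125));o2,d2=ray(c,*g(*S[k],4.2,215,160))
  s=np.linalg.lstsq(np.c_[d1,-d2],o2-o1,rcond=None)[0];p=(o1+s[0]*d1+o2+s[1]*d2)/2
  print(k,((p[:2]-TC)@tx).round(4),((p[:2]-TC)@ty).round(4),'z',p[2].round(4))
# collar height: compare top-of-sleeve silhouette between a and v
for n,(r0,r1,c0,c1) in {'scene':(212,250,308,340),'top':(144,175,265,300)}.items():
  A=cv2.cvtColor(a[n]['pixels'],cv2.COLOR_RGB2GRAY)[r0:r1,c0:c1].astype(np.float32);B=cv2.cvtColor(o[n]['pixels'],cv2.COLOR_RGB2GRAY)[r0:r1,c0:c1].astype(np.float32)
  print(n,cv2.phaseCorrelate(A,B))
im=t['pixels'].astype(int);m=(im[...,0]>im[...,1]*1.6)&(im[...,0]>90);m[:140]=0;m[160:]=0;m[:,:275]=0;m[:,293:]=0
P=np.array([onz(t,x,y,.106)[:2] for y,x in zip(*np.nonzero(m))]);vx,vy,_,_=cv2.fitLine(P.astype(np.float32)*1000,cv2.DIST_L2,0,.01,.01).ravel()
print('az',np.degrees(np.arctan(vy/vx)),'want',-7-48)
"
```

```text
-x+y -0.0196 0.1262 z 0.0669
+x+y 0.0248 0.1253 z 0.0698
+x-y 0.0253 0.0594 z 0.0706
-x-y -0.0205 0.0593 z 0.0657
scene ((0.06704287805443165, 0.07563007353787299), 1.00021333694458)
top ((-0.06662026224289264, -0.024691111324145254), 0.950427553926905)
az -61.94831 want -55
```

```bash
python3 -c "
from go import *
o=load('v');t,c=o['top'],o['scene']
g=lambda u,v,s,x,y:(x+(u+.5)/s-.5,y+(v+.5)/s-.5)
T={'+x-y':(513,380),'-x-y':(503,468),'-x+y':(190,446),'+x+y':(195,362)}
S={'+x-y':(151,347),'-x-y':(96,318),'+x+y':(357,221)}
for k in S:
  o1,d1=ray(t,*g(*T[k],4.6,215,125));o2,d2=ray(c,*g(*S[k],4.2,215,160))
  s=np.linalg.lstsq(np.c_[d1,-d2],o2-o1,rcond=None)[0];p=(o1+s[0]*d1+o2+s[1]*d2)/2
  print(k,((p[:2]-TC)@tx).round(4),((p[:2]-TC)@ty).round(4),'z',p[2].round(4))
b=c['pixels'][190:225,285:325,::-1]
cv2.imwrite('pics/v_b.png',np.clip(cv2.resize(b,None,fx=16,fy=16,interpolation=cv2.INTER_CUBIC).astype(float)*1.5,0,255).astype(np.uint8))
"
```

```text
+x-y 0.0272 -0.1245 z 0.0574
-x-y -0.0229 -0.1224 z 0.0507
+x+y 0.024 0.0577 z 0.0538
```

View pics/v_b.png

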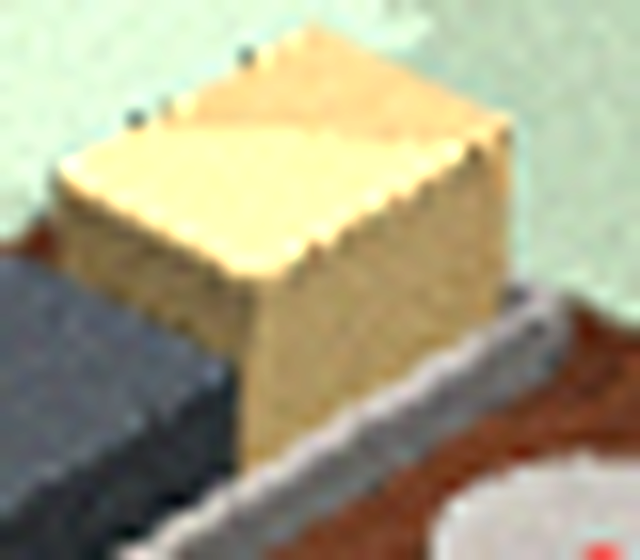

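```bash
python3 -c "
from h import *
s=env.get_obs();print(s['time_s'],s['force'].round(1))
print(env.sign_off())"
```

```text
20.75 [-0.6  0.2 -0.2]
the job is handed in; nothing more can be done
None
```

I pushed the whetstone against the -y end of the tray and put the pale block in the gap at the other end. I then lifted the collar, turned it from 14 to 22 in one grasp and lowered it into its notch. The job was handed in at 20.75 s; hand-in reports no verdict.

**One mishap:** on the first lowering the block caught the stone's top edge (12 N) and tilted about 7° in the grip. I raised it, levelled it by tilting the tool, shifted it by a few millimetres and lowered it again without resistance down to the floor.

**Last checks**
- **Block and stone:** the block's top measures about 68 mm high (69 expected). It spans roughly 59 to 126 mm along the tray from its middle. The stone spans roughly -124 to +58 mm.
- **Collar:** the picture shows the pointer at 22, and the collar's image height is unchanged from the seated start to within 0.1 pixel.
- **Robot:** it stands clear, with about zero force on the tool.
- **Bystanders:** in the last top view the long block and the file show no change. The jar was hidden under the arm, so I could not check it at the end. The gripper never worked near it below its height.

**Checks that disagreed**
- A coarse fit of the red line from the top view gave -62° where -55° was expected. I trusted the scene picture and the seated height instead, because the next notch is 24° away.
- The triangulated corner heights of the block spread by about 5 mm across its width. The stone shows the same spread, so I took it as camera error and the block as flat.

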